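# Lever open the painted-up fittings box and hold its tray level above it

### The job

The lid of the grey steel fittings box is gummed with old paint: pick up the putty knife, slip its blade into the slot at the front of the box, lever the lid up with the blade, and then swing the lid right back. Lay the knife down on the bench, take the tray of brass window fittings by its carrying bar and lift it out, level so that nothing spills. Finish while still holding the tray, steady and level, straight above the box about a hand's breadth (80 mm) over its rim, and leave the tape measure, glue bottle and wood offcut alone.

Things in the scene. Friction and masses are not known exactly. Their poses are not given: they have to be found in the camera images.
- hwbox: Grey painted sheet-steel box fixed to the bench, 170 (x) x 280 (y) x 85 mm to its rim, walls 3 mm, 97 mm high with the lid shut. Origin: centre of its underside, on the bench. x points from the slotted front (near the robot) to the hinged back, y along its width, z up.
- slot (a point): Centre of the mouth of the slot in the middle of the long front side, which faces the robot, opposite the hinges, on the outer face of the front wall at box (-85, 0, 89) mm. The slot is 80 mm wide (y) and 8 mm high, between the wall's rim and the lid's plate above it, and opens straight into the box; inside, the first 40 mm behind it are free of obstacles.
- lid_hinge (a point): Middle of the lid's hinge line, at box (85, 0, 85) mm; the line runs along box y.
- lid_front (a point): Middle of the lid's front edge, on the underside of its plate: 173 mm from the hinge line and, when shut, 8 mm above it and 3 mm in front of the slot. It moves with the lid. The plate is 4 mm thick, 173 x 282 mm, with an 8 mm skirt round front and sides except at the slot. Over the slot the plate has a lip, 70 mm wide and as thick as the plate, that stands 5 mm further forward.
- lid (a joint): Opening angle of the lid: 0 shut, 1.95 rad fully back against its stop (leaning 22 degrees behind upright). Lid 0.2 kg; the hinge is stiff, about 0.22 N m, so the lid stays where it is left; raising it at the front edge takes 2 to 3 N.
- knife: Putty knife lying flat on the bench beside the box, left or right of it: wooden handle 104 x 26 (y) x 20 (z) mm and a stiff steel blade, 2 mm thick, 22 mm wide at the handle and 38 mm at its straight tip. Origin: underside of the middle of the handle; x points to the blade's tip, z up. 0.1 kg. The blade lies 10 mm above the handle's underside, parallel to it.
- knife_grip (a point): Good place to grip the knife: inside the handle, 25 mm ahead of its middle, 10 mm above its underside, near the centre of mass. Handle 26 mm wide here (along knife y).
- knife_tip (a point): Middle of the blade's tip edge, 126 mm ahead of the handle's middle and at mid-thickness, 10 mm above the handle's underside.
- tray: Lift-out aluminium tray 158 (x) x 266 (y) mm with walls 26 mm high, resting on ledges inside the box with 3 to 4 mm to spare all round; its underside lies 45 mm above the bench at the start. Origin: centre of its underside; its axes are parallel to the box's. About 0.3 kg empty, 0.6 kg loaded. A low partition divides it into a left and a right half.
- tray_bar (a point): Centre of the tray's carrying bar, 33 mm above the tray's underside, over the tray's middle. The bar is 76 mm long (along tray x), 12 mm wide (y) and 14 mm high, on top of the partition; the tray's floor is 30 mm below this point, and 60 mm on each side of it (y) are free of fittings.
- hinge_a: Brass butt hinge, flat, 62 x 38 x 9 mm, 0.07 kg, loose on the tray's floor in the left half (+y), towards the front. Origin: centre of its underside, 3 mm above the tray's underside.
- hinge_b: A second, equal brass butt hinge, loose in the tray's right half (-y), towards the front. Origin: centre of its underside.
- fastener: Brass sash fastener: base 56 x 24 mm with a lever on top, 16 mm high, 0.07 kg, loose in the tray's left half (+y), towards the back. Origin: underside, 6 mm from the base's middle.
- knob_pull: Brass knob on a 50 x 28 mm plate, 24 mm high, 0.07 kg, loose in the tray's right half (-y), towards the back. Origin: centre of its underside.
- tape: Bystander: black tape measure, 72 x 40 x 66 mm, standing on the bench on the other side of the box from the knife. Origin: centre of its underside.
- glue: Bystander: white glue bottle, 60 mm across and 170 mm high, beside the box, to the right and far. Origin: centre of its underside.
- offcut: Bystander: offcut of wooden sash moulding, 45 x 160 x 42 mm, beside the box, to the left and far. Origin: centre of its underside.
Things that resemble listed ones, but are neither listed nor needed, are in the scene too. Of the things that look like the knife, the middle-sized one is meant.

How it is judged:
By the outcome, as a careful person would: the job done as asked, in the order asked, and still so for the second after the job is handed in, while the arm keeps its last pose, push and grip.
It also fails if it takes over 69 s, if anything falls off the work surface, if the arm or the gripper's body presses on something with over 40 N, if the wrist force passes 120 N, or if a joint passes its speed limit or range.

### The arm

A 6-joint arm with a two-finger parallel gripper is mounted at the origin on the work surface. World frame = base frame: x ahead of the robot, y to its left, z up, the work surface at z = 0. Lengths are in m, angles in rad, forces in N, time in s.
With the tool pointing down it reaches from about 0.35 to 0.85 m from the base axis. Payload 8.1 kg.
Tool frame: the origin (TCP) lies at the centre of the arm's flange, where the gripper is bolted on; the fingertips stand 186 mm ahead of it and the grasp point (between the pads) lies 167 mm ahead of it (robot.nose_length is the distance from the TCP to the fingertips, in m); z points along the fingers, x is the direction in which the jaws open and shut, and the axes are right-handed (so a half turn about z gives the same grasp; the last joint's range is limited). The gripper opens to 93 mm and grips with 3 to 60 N. Pads are 15 mm wide; open, the fingers measure 128 mm over their backs; the gripper's body (75 mm by 188 mm) begins 65 mm behind the grasp point.
Start: joints at [1.108, 0.13, 1.488, -0, 1.523, -0.085], TCP at [0.221, 0.558, 0.405] pointing down, gripper open.
Joint ranges: [-2.96, 2.96], [-0.89, 2.26], [0.02, 2.5], [-1.34, 4.48], [0, 2.73], [-2.66, 2.66]. Speed limits (rad/s): [2.39, 2.39, 2.79, 3.14, 3.14, 3.14].

### API

Orientations are given as a rotation vector (axis times angle).
In Python, from plant import robot gives the robot as it stands.
- The arm moves only by the tool arm_command, never from a script. Its argument "motion" is a list of rows, each an object with "slide": the shift along the tool's x, y, z each as a share of 0.4 m, from -1 to 1, a list of three; "turn": the turn, a rotation vector about the tool's x, y, z each as a share of 0.5 rad, from -1 to 1, a list of three. A call has exactly 5 rows; each row shifts and turns the commanded pose from where the row before left it, along the tool's axes as they then stand; what a row does not reach is not made up. A row lasts 1/12 s, in which the tool goes at most 41.7 mm and 7.16 degrees, less where a joint would pass 70% of its speed; a pose out of reach is approached as far as the arm can. A call with a number of a shift or a turn outside -1 to 1 is refused whole. A call with a gripper value outside its range is refused whole. "gripper" is the opening in per cent of the stroke, from 0 (shut) to 100 (fully open), set as the call begins (left out, the last holds). The fingers move at their own pace and stop on an object; "grip_force" is the grip in N (left out, the last holds). Time passes only in rows, so rows that do not move let the fingers close, or fill a call up. It gives the time, the measured TCP pose, the force and the opening at its end, in the units of the state.
- robot.read_state(): the state, without advancing time (a new reading comes with each control period).
- robot.read_camera(name): name is "scene" or "top"; returns a dict with "pixels" (384x512x3 uint8, blue, green, red), "intrinsics" (3x3 intrinsics, pixels), "T" (4x4, takes a point from camera to world coordinates). Camera axes: x right, y down, z forward; pixel columns grow to the right and rows downward; lengths in m; the calibration is good to about 2 mm. A picture is of the moment at which its call begins. There is no depth.
- robot.close_job(): hands the job in, once; it reports no verdict.
The state is a dict: "t": time; "q": joint angles; "dq": joint speeds; "joint_torque": joint torques, N m; "tool_pos": TCP position; "orientation": TCP orientation; "force": force on the tool from outside, world axes, zero at the start; "wrist_torque": the same for the moment, N m; "opening": finger opening in m.
Only numpy, scipy, OpenCV 4.12 (cv2) and the standard library are available. Lean on these libraries where they do the work, as an engineer would, in place of code of your own. Each camera call takes 0.05 s, during which the arm holds its last target.

## Working session

There is one attempt and no reset: what is moved stays moved. The work goes in short steps, Python scripts to look and compute and a tool call to move; the robot and the scene stay as the last step left them, time stands still between calls to the robot, and variables do not carry over. Pictures are saved under pics/ and viewed, and the job is handed in when it is done.

Besides the shell and the picture viewer there is one more tool, called in YAML: its name, and indented under it one key for each argument. arm_command: Moves the arm, as the interface text tells. Shift numbers are shares of 0.4 m and turn numbers shares of 0.5 rad, none past 1 either way. Its arguments: {"type":"object","properties":{"motion":{"type":"array","items":{"type":"object","properties":{"slide":{"type":"array","items":{"type":"number"}},"turn":{"type":"array","items":{"type":"number"}}}}},"gripper":{"type":"number"},"grip_force":{"type":"number"}},"required":["motion"]}

```bash
ls; mkdir -p pics; python3 - <<'E'
from plant import robot
import cv2,pickle
s=robot.read_state(); print(s)
for n in("scene","top"):
    c=robot.read_camera(n); cv2.imwrite(f"pics/{n}0.png",c["pixels"]); print(n,c["intrinsics"],c["T"])
    pickle.dump(c,open(f"pics/{n}0.pkl","wb"))
E
```

```text
pics
{'t': 0.0, 'q': array([ 1.10761614e+00,  1.31129865e-01,  1.48923284e+00, -2.00164563e-06,
        1.52300227e+00, -8.54279718e-02]), 'dq': array([-1.21675024e-03, -1.86293961e-04,  4.52074865e-04,  3.76142286e-05,
        6.90782599e-04, -2.17331080e-04]), 'joint_torque': array([ 8.67724466e-04, -5.59869254e+01, -4.91747653e+01,  7.64587708e-02,
        3.58495535e-02, -1.10719852e-04]), 'tool_pos': array([0.22119575, 0.5575019 , 0.40373135]), 'orientation': array([ 2.59830257e+00,  1.76435971e+00, -2.42597454e-03]), 'force': array([ 0.00179498,  0.51412615, -0.6162792 ]), 'wrist_torque': array([-0.0401459 , -0.03609093, -0.04555934]), 'opening': 0.09314940339968063}
scene [[385.12941062   0.         252.33585858]
 [  0.         385.12941062 192.8055261 ]
 [  0.           0.           1.        ]] [[ 0.08308914  0.72479599 -0.68393492  1.29458008]
 [ 0.99631412 -0.07509774  0.04145474 -0.07841736]
 [-0.02131574 -0.68485846 -0.72836429  0.9615302 ]
 [ 0.          0.          0.          1.        ]]
top [[399.90271852   0.         258.16092594]
 [  0.         399.90271852 193.63428628]
 [  0.           0.           1.        ]] [[-0.0164863  -0.98568773  0.16777336  0.29597569]
 [-0.99975859  0.01868839  0.01155481 -0.05780735]
 [-0.01452485 -0.16754236 -0.98575787  1.07658877]
 [ 0.          0.          0.          1.        ]]
```

View pics/scene0.png

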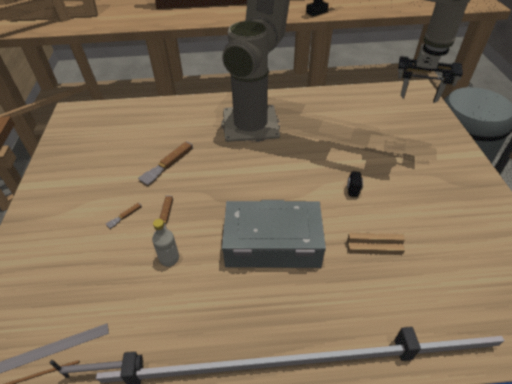

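View pics/top0.png

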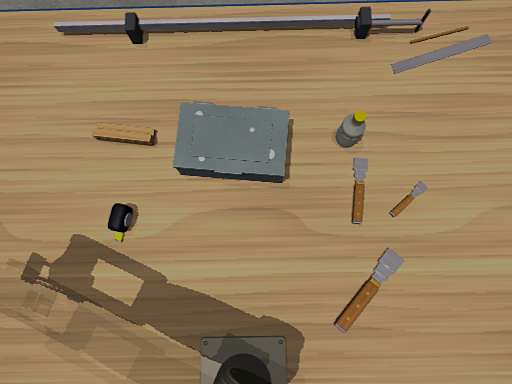

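Candidates that look like the knife (top picture): a large one at (370,290), a middle one at (360,190) and a small one at (408,198). I'd take the middle one and will check its size.

```bash
cat > h.py <<'E'
import numpy as np,pickle,cv2
from scipy.spatial.transform import Rotation as R
def cam(f): return pickle.load(open(f"pics/{f}.pkl","rb"))
def ray(c,u,v):
    K,T=c["intrinsics"],np.array(c["T"]); d=T[:3,:3]@np.linalg.inv(K)@[u,v,1]; return T[:3,3],d/np.linalg.norm(d)
def onz(c,u,v,z):
    o,d=ray(c,u,v); return o+d*(z-o[2])/d[2]
def proj(c,p):
    T=np.linalg.inv(c["T"]); q=c["intrinsics"]@(T[:3,:3]@p+T[:3,3]); return q[:2]/q[2]
def tri(c1,p1,c2,p2):
    o1,d1=ray(c1,*p1);o2,d2=ray(c2,*p2)
    s=np.linalg.lstsq(np.c_[d1,-d2],o2-o1,rcond=None)[0]
    a=o1+s[0]*d1;b=o2+s[1]*d2; return (a+b)/2,np.linalg.norm(a-b)
def crop(f,u0,v0,w,hh,k,out):
    im=cam(f)["pixels"][v0:v0+hh,u0:u0+w]
    im=cv2.resize(im,None,fx=k,fy=k,interpolation=cv2.INTER_CUBIC)
    for i in range(0,w,10): cv2.putText(im,str(u0+i),(i*k,9),0,.33,(0,0,255)); cv2.line(im,(i*k,10),(i*k,16),(0,0,255))
    for i in range(0,hh,10): cv2.putText(im,str(v0+i),(0,i*k+4),0,.33,(0,0,255)); cv2.line(im,(22,i*k),(28,i*k),(0,0,255))
    cv2.imwrite(f"pics/{out}.png",im)
E
python3 - <<'E'
from h import *
crop("top0",165,90,135,100,5,"c1")
crop("top0",340,145,100,90,6,"c2")
crop("scene0",210,190,125,90,6,"c3")
crop("scene0",100,190,90,60,8,"c4")
E
```

```text
(no output)
```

View pics/c1.png

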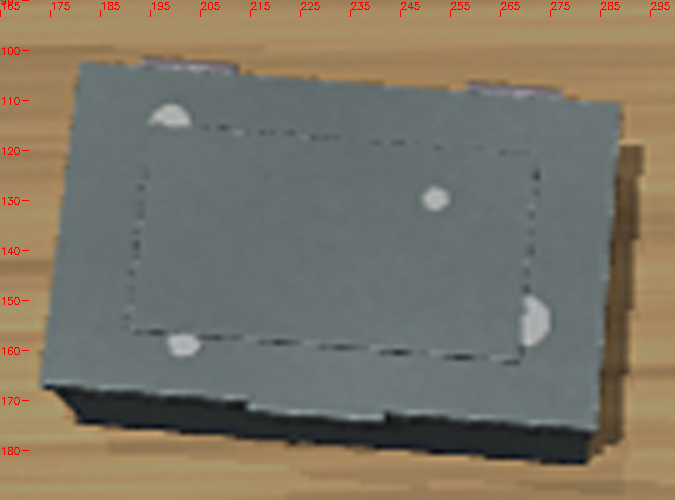

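View pics/c2.png

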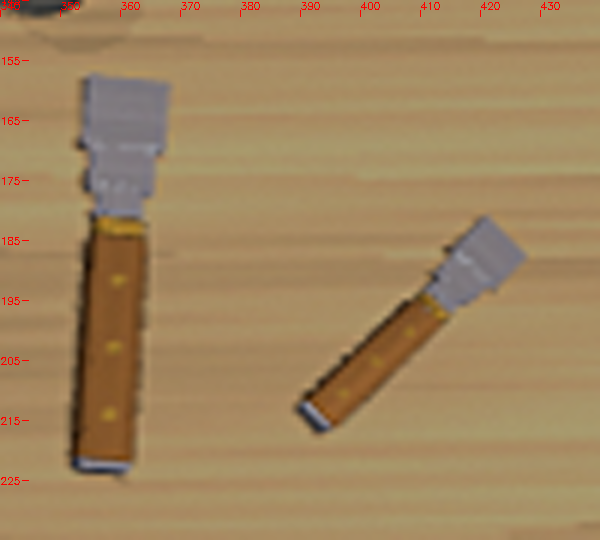

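View pics/c3.png

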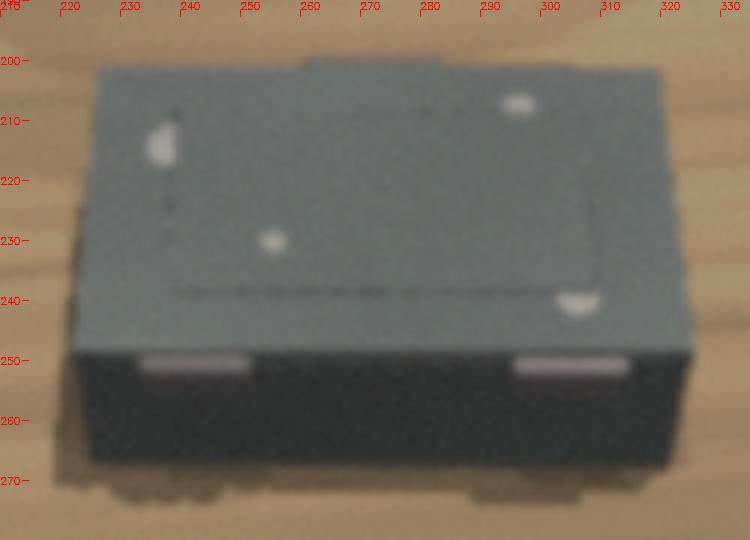

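View pics/c4.png

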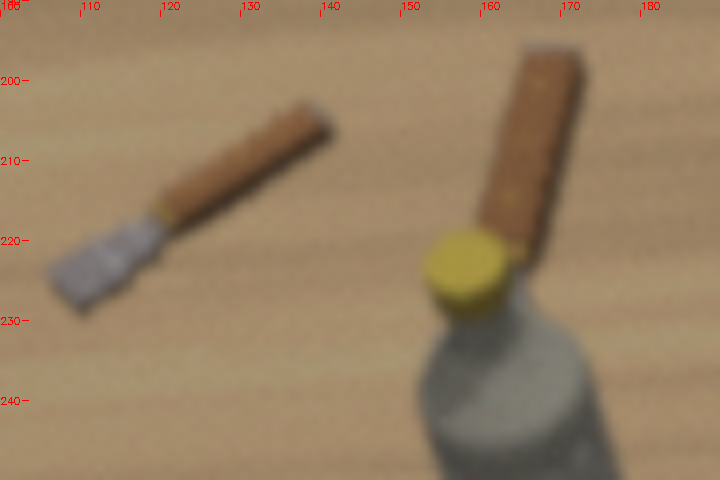

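```bash
python3 - <<'E'
from h import *
t=cam("top0");s=cam("scene0")
np.set_printoptions(precision=4,suppress=True)
B={"fr+y far":((181,102.4),(325.3,248.2)),"far -y":((289.2,110.4),(222.3,248)),"near+y":((173.5,167),(320,201.5)),"near-y":((284.6,176),(226.2,201.3))}
P=[]
for k,(a,b) in B.items():
    p,e=tri(t,a,s,b); print(k,p,e,onz(t,*a,.097),onz(s,*b,.097)); P.append((p+0)[:2])
def yaw(a,b): d=b-a; return np.degrees(np.arctan2(d[1],d[0]))
fl,fr,nl,nr=[ (onz(t,*B[k][0],.097)+onz(s,*B[k][1],.097))/2 for k in B]
print("len",np.linalg.norm(fl-fr),np.linalg.norm(nl-nr),np.linalg.norm(fl-nl),np.linalg.norm(fr-nr))
print("yaw",yaw(nl,fl),yaw(nr,fr),yaw(fr,fl)-90,yaw(nr,nl)-90,"lidcentre",(fl+fr+nl+nr)/4)
# knife
print("handle end",tri(t,(352.5,221.7),s,(172.5,196.3)),tri(t,(362,222),s,(165.6,195.9)))
for n,u,z in (("endL",(352.5,221.7),.02),("endR",(362,222),.02),("frL",(356.2,181.3),.02),("frR",(364.2,181.5),.02),("tipL",(355,157.7),.011),("tipR",(368,159.2),.011)):
    print(n,onz(t,*u,z))
print("large",onz(t,340,325,.01)-onz(t,392,255,.01),"small",onz(t,392,214,.01)-onz(t,423,185,.01))
E
```

```text
fr+y far [0.707  0.1501 0.0957] 0.0001588341769969791 [0.7064 0.1498 0.097 ] [0.7078 0.1499 0.097 ]
far -y [ 0.6789 -0.1288  0.0957] 0.002094036990788976 [ 0.6784 -0.1298  0.097 ] [ 0.6798 -0.1277  0.097 ]
near+y [0.5361 0.1691 0.0928] 0.004113484597673574 [0.5349 0.166  0.097 ] [0.5394 0.17   0.097 ]
near-y [ 0.5069 -0.1122  0.0939] 0.0024230444265405824 [ 0.5062 -0.1132  0.097 ] [ 0.5098 -0.1108  0.097 ]
len 0.279952315420277 0.2815169563612856 0.17093258583209375 0.1719406382837858
yaw -6.103540168102299 -5.580633735580466 -5.74139058822395 -5.947112244013681 lidcentre [0.6078 0.0193 0.097 ]
handle end (array([ 0.3962, -0.2933,  0.0172]), np.float64(0.0009881568383703103)) (array([ 0.3946, -0.3167,  0.0203]), np.float64(0.002607895397361595))
endL [ 0.3959 -0.2932  0.02  ]
endR [ 0.3947 -0.3181  0.02  ]
frL [ 0.5044 -0.3092  0.02  ]
frR [ 0.5034 -0.3305  0.02  ]
tipL [ 0.572  -0.3118  0.011 ]
tipR [ 0.5671 -0.347   0.011 ]
large [-0.1744  0.145   0.    ] small [-0.0771  0.089   0.    ]
```

The three candidates are about 227 mm (large), 176 mm (middle) and 118 mm (small). The knife should be 178 mm long, so the one at (360,190) is the right one. The crop shows it lying flat with its blade pointing away from the robot. The box corners come out at 280 x 171 mm and z of about 95 mm, which agrees with the description.

```bash
cat > mv.py <<'E'
import numpy as np, json
from h import R
from plant import robot
BYAW=np.radians(-5.84); BC=np.array([.6093,.0191])
def box(x,y,z): 
    c,s=np.cos(BYAW),np.sin(BYAW); return np.array([BC[0]+c*x-s*y,BC[1]+s*x+c*y,z])
def down(yaw,pitch=0):
    """tool down with jaws (x) at yaw; pitch>0: knife tip raised (fingers lean forward)"""
    x=np.array([np.cos(yaw),np.sin(yaw),0]);z=np.array([0,0,-1.]);y=np.cross(z,x)
    return R.from_rotvec(-pitch*x)*R.from_matrix(np.c_[x,y,z]) if False else R.from_rotvec(pitch*(-x))*R.from_matrix(np.c_[x,y,z])
def plan(tgt,Rt,n=None,start=None,show=True):
    s=robot.read_state() if start is None else None
    p=s["tool_pos"] if s else start[0]; Q=R.from_rotvec(s["orientation"]) if s else start[1]
    rv=(Q.inv()*Rt).as_rotvec(); d=np.array(tgt)-p
    need=max(np.linalg.norm(d)/.0415,np.linalg.norm(rv)/.124)
    if n is None: n=max(5,5*int(np.ceil(need/5)))
    print("need rows",round(need,1),"n",n)
    cp=p.copy();cQ=Q;rows=[]
    step=R.from_rotvec(rv/n)
    for i in range(n):
        sl=np.round(cQ.inv().apply(d/n)/.4,3); tu=np.round(rv/n/.5,3)+0.
        rows.append({"slide":sl.tolist(),"turn":tu.tolist()}); cQ=cQ*step
    for i in range(0,n,5): print(json.dumps(rows[i:i+5]))
    return np.array(tgt),Rt
E
python3 - <<'E'
from mv import *
ky=np.radians(82.4)
a=plan([.45,.1,.40],down(ky))
b=plan([.4705,-.316,.29],down(ky),start=a)
E
```

```text
need rows 12.3 n 15
[{"slide": [-0.057, 0.064, 0.001], "turn": [0.0, 0.0, -0.033]}, {"slide": [-0.058, 0.063, 0.001], "turn": [0.0, 0.0, -0.033]}, {"slide": [-0.059, 0.062, 0.001], "turn": [0.0, 0.0, -0.033]}, {"slide": [-0.06, 0.061, 0.001], "turn": [0.0, 0.0, -0.033]}, {"slide": [-0.061, 0.06, 0.001], "turn": [0.0, 0.0, -0.033]}]
[{"slide": [-0.062, 0.059, 0.001], "turn": [0.0, 0.0, -0.033]}, {"slide": [-0.063, 0.058, 0.001], "turn": [0.0, 0.0, -0.033]}, {"slide": [-0.064, 0.057, 0.001], "turn": [0.0, 0.0, -0.033]}, {"slide": [-0.065, 0.056, 0.001], "turn": [0.0, 0.0, -0.033]}, {"slide": [-0.066, 0.055, 0.001], "turn": [0.0, 0.0, -0.033]}]
[{"slide": [-0.066, 0.053, 0.001], "turn": [0.0, 0.0, -0.033]}, {"slide": [-0.067, 0.052, 0.001], "turn": [0.0, 0.0, -0.033]}, {"slide": [-0.068, 0.051, 0.001], "turn": [0.0, 0.0, -0.033]}, {"slide": [-0.069, 0.05, 0.001], "turn": [0.0, 0.0, -0.033]}, {"slide": [-0.07, 0.049, 0.001], "turn": [0.0, 0.0, -0.033]}]
need rows 10.4 n 15
[{"slide": [-0.068, 0.013, 0.018], "turn": [0.0, 0.0, 0.0]}, {"slide": [-0.068, 0.013, 0.018], "turn": [0.0, 0.0, 0.0]}, {"slide": [-0.068, 0.013, 0.018], "turn": [0.0, 0.0, 0.0]}, {"slide": [-0.068, 0.013, 0.018], "turn": [0.0, 0.0, 0.0]}, {"slide": [-0.068, 0.013, 0.018], "turn": [0.0, 0.0, 0.0]}]
[{"slide": [-0.068, 0.013, 0.018], "turn": [0.0, 0.0, 0.0]}, {"slide": [-0.068, 0.013, 0.018], "turn": [0.0, 0.0, 0.0]}, {"slide": [-0.068, 0.013, 0.018], "turn": [0.0, 0.0, 0.0]}, {"slide": [-0.068, 0.013, 0.018], "turn": [0.0, 0.0, 0.0]}, {"slide": [-0.068, 0.013, 0.018], "turn": [0.0, 0.0, 0.0]}]
[{"slide": [-0.068, 0.013, 0.018], "turn": [0.0, 0.0, 0.0]}, {"slide": [-0.068, 0.013, 0.018], "turn": [0.0, 0.0, 0.0]}, {"slide": [-0.068, 0.013, 0.018], "turn": [0.0, 0.0, 0.0]}, {"slide": [-0.068, 0.013, 0.018], "turn": [0.0, 0.0, 0.0]}, {"slide": [-0.068, 0.013, 0.018], "turn": [0.0, 0.0, 0.0]}]
```

arm_command:
  motion:
    - {"slide":[-0.057,0.064,0],"turn":[0,0,-0.033]}
    - {"slide":[-0.058,0.063,0],"turn":[0,0,-0.033]}
    - {"slide":[-0.059,0.062,0],"turn":[0,0,-0.033]}
    - {"slide":[-0.06,0.061,0],"turn":[0,0,-0.033]}
    - {"slide":[-0.061,0.06,0],"turn":[0,0,-0.033]}
  gripper: 80

```text
t: 0.52
tool_pos: [0.2983, 0.4032, 0.4041]
orientation: [2.523, 1.872, -0.001]
force: [0.4, 0.7, 0.3]
opening: 0.0746
```

arm_command:
  motion:
    - {"slide":[-0.062,0.059,0],"turn":[0,0,-0.033]}
    - {"slide":[-0.063,0.058,0],"turn":[0,0,-0.033]}
    - {"slide":[-0.064,0.057,0],"turn":[0,0,-0.033]}
    - {"slide":[-0.065,0.056,0],"turn":[0,0,-0.033]}
    - {"slide":[-0.066,0.055,0],"turn":[0,0,-0.033]}

```text
t: 0.93
tool_pos: [0.3753, 0.2499, 0.4044]
orientation: [-2.444, -1.974, 0.0]
force: [1.4, 0.3, -0.0]
opening: 0.0746
```

arm_command:
  motion:
    - {"slide":[-0.066,0.053,0],"turn":[0,0,-0.033]}
    - {"slide":[-0.067,0.052,0],"turn":[0,0,-0.033]}
    - {"slide":[-0.068,0.051,0],"turn":[0,0,-0.033]}
    - {"slide":[-0.069,0.05,0],"turn":[0,0,-0.033]}
    - {"slide":[-0.07,0.049,0],"turn":[0,0,-0.033]}

```text
t: 1.35
tool_pos: [0.4514, 0.0977, 0.4045]
orientation: [-2.36, -2.073, 0.0]
force: [0.6, 0.0, -0.9]
opening: 0.0747
```

arm_command:
  motion:
    - {"slide":[-0.068,0.013,0.01],"turn":[0,0,0]}
    - {"slide":[-0.068,0.013,0.01],"turn":[0,0,0]}
    - {"slide":[-0.068,0.013,0.01],"turn":[0,0,0]}
    - {"slide":[-0.068,0.013,0.01],"turn":[0,0,0]}
    - {"slide":[-0.068,0.013,0.01],"turn":[0,0,0]}

```text
t: 1.77
tool_pos: [0.4589, -0.0402, 0.3842]
orientation: [-2.361, -2.072, 0.0]
force: [-0.1, -0.0, -0.0]
opening: 0.0746
```

arm_command:
  motion:
    - {"slide":[-0.068,0.013,0.018],"turn":[0,0,0]}
    - {"slide":[-0.068,0.013,0.018],"turn":[0,0,0]}
    - {"slide":[-0.068,0.013,0.018],"turn":[0,0,0]}
    - {"slide":[-0.068,0.013,0.018],"turn":[0,0,0]}
    - {"slide":[-0.068,0.013,0.018],"turn":[0,0,0]}

```text
t: 2.18
tool_pos: [0.467, -0.1784, 0.348]
orientation: [-2.361, -2.071, 0.0]
force: [0.7, 0.6, 0.1]
opening: 0.0743
```

arm_command:
  motion:
    - {"slide":[-0.068,0.013,0.018],"turn":[0,0,0]}
    - {"slide":[-0.068,0.013,0.018],"turn":[0,0,0]}
    - {"slide":[-0.068,0.013,0.018],"turn":[0,0,0]}
    - {"slide":[-0.068,0.013,0.018],"turn":[0,0,0]}
    - {"slide":[-0.068,0.013,0.018],"turn":[0,0,0]}

```text
t: 2.6
tool_pos: [0.4752, -0.3166, 0.3118]
orientation: [-2.361, -2.071, 0.0]
force: [-0.0, 0.4, 1.1]
opening: 0.0747
```

```bash
python3 - <<'E'
from mv import *
a=plan([.4705,-.316,.235],down(np.radians(82.4)))
E
```

```text
need rows 1.9 n 5
[{"slide": [-0.0, -0.002, 0.038], "turn": [0.0, 0.0, 0.001]}, {"slide": [-0.0, -0.002, 0.038], "turn": [0.0, 0.0, 0.001]}, {"slide": [-0.0, -0.002, 0.038], "turn": [0.0, 0.0, 0.001]}, {"slide": [-0.0, -0.002, 0.038], "turn": [0.0, 0.0, 0.001]}, {"slide": [-0.0, -0.002, 0.038], "turn": [0.0, 0.0, 0.001]}]
```

arm_command:
  motion:
    - {"slide":[0,-0.0025,0.038],"turn":[0,0,0]}
    - {"slide":[0,-0.0025,0.038],"turn":[0,0,0]}
    - {"slide":[0,-0.0025,0.038],"turn":[0,0,0]}
    - {"slide":[0,-0.0025,0.038],"turn":[0,0,0]}
    - {"slide":[0,-0.0025,0.038],"turn":[0,0,0]}

```text
t: 3.02
tool_pos: [0.4702, -0.3146, 0.2355]
orientation: [-2.361, -2.071, 0.0]
force: [-0.2, 0.1, 0.2]
opening: 0.0743
```

```bash
cat >> h.py <<'E'
def snap(tag,names=("scene","top")):
    from plant import robot
    for n in names:
        c=robot.read_camera(n); pickle.dump(c,open(f"pics/{n}{tag}.pkl","wb"))
E
python3 - <<'E'
from h import *
snap(1)
crop("top1",300,130,130,100,6,"d1")
crop("scene1",110,120,110,90,7,"d2")
E
```

```text
(no output)
```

View pics/d1.png

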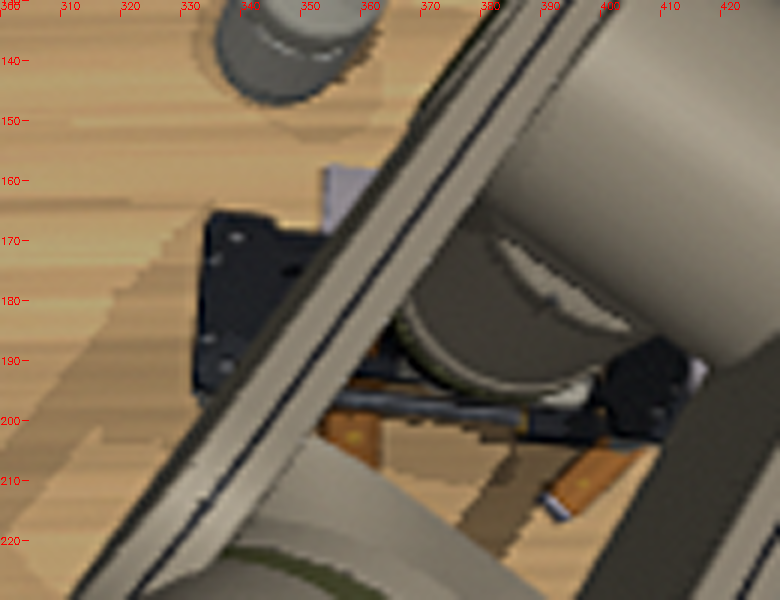

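View pics/d2.png

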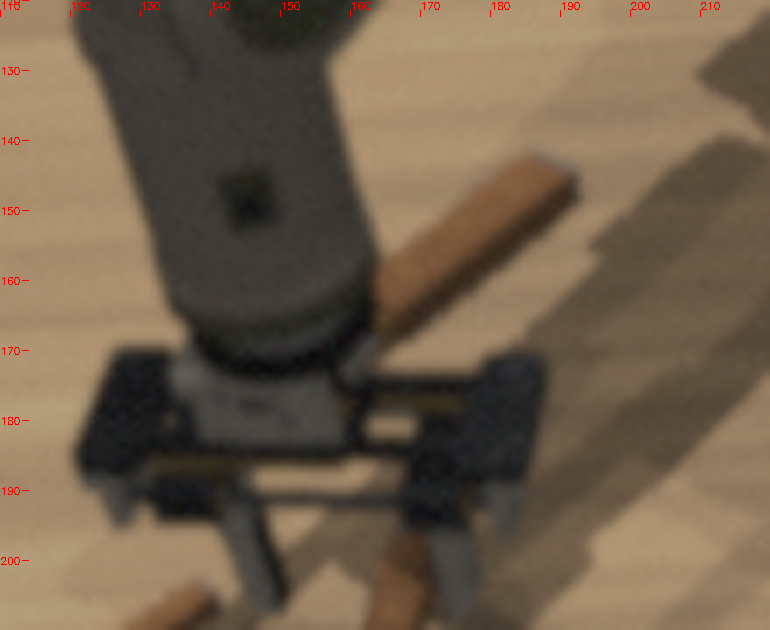

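The fingers straddle the handle: fingertips at scene (148,207) and (176,208), with the handle between them near (167,205). I'll go down and grip.

arm_command:
  motion:
    - {"slide":[-0.001,0,0.03],"turn":[0,0,0]}
    - {"slide":[-0.001,0,0.03],"turn":[0,0,0]}
    - {"slide":[-0.001,0,0.03],"turn":[0,0,0]}
    - {"slide":[0,0,0.018],"turn":[0,0,0]}
    - {"slide":[0,0,0.009],"turn":[0,0,0]}

```text
t: 3.53
tool_pos: [0.4698, -0.3154, 0.1881]
orientation: [-2.36, -2.071, 0.001]
force: [-0.9, 0.5, -0.9]
opening: 0.0745
```

arm_command:
  motion:
    - {"slide":[0,0,0]}
    - {"slide":[0,0,0]}
    - {"slide":[0,0,0]}
    - {"slide":[0,0,0]}
    - {"slide":[0,0,0]}
  gripper: 0
  grip_force: 60

```text
invalid input at $.motion[0]: expected keys slide, turn
```

arm_command:
  motion:
    - {"slide":[0,0,0],"turn":[0,0,0]}
    - {"slide":[0,0,0],"turn":[0,0,0]}
    - {"slide":[0,0,0],"turn":[0,0,0]}
    - {"slide":[0,0,0],"turn":[0,0,0]}
    - {"slide":[0,0,0],"turn":[0,0,0]}
  gripper: 0
  grip_force: 60

```text
t: 3.95
tool_pos: [0.4706, -0.3161, 0.1906]
orientation: [2.36, 2.071, 0.0]
force: [0.2, 0.0, 0.2]
opening: 0.0459
```

arm_command:
  motion:
    - {"slide":[0,0,0],"turn":[0,0,0]}
    - {"slide":[0,0,-0.03],"turn":[0,0,0]}
    - {"slide":[0,0,-0.06],"turn":[0,0,0]}
    - {"slide":[0,0,-0.06],"turn":[0,0,0]}
    - {"slide":[0,0,-0.06],"turn":[0,0,0]}

```text
t: 4.37
tool_pos: [0.4702, -0.3157, 0.2757]
orientation: [-2.361, -2.072, 0.0]
force: [0.5, -1.2, -0.2]
opening: 0.0124
```

The fingers close more slowly than I allowed for, at about 0.07 m/s. They were still open when I lifted, so they shut on nothing. I'll reopen them and check the knife hasn't moved.

arm_command:
  motion:
    - {"slide":[0,0,0],"turn":[0,0,0]}
    - {"slide":[0,0,0],"turn":[0,0,0]}
    - {"slide":[0,0,0],"turn":[0,0,0]}
    - {"slide":[0,0,0],"turn":[0,0,0]}
    - {"slide":[0,0,0],"turn":[0,0,0]}
  gripper: 55

```text
t: 4.78
tool_pos: [0.4699, -0.3154, 0.2726]
orientation: [-2.36, -2.07, 0.001]
force: [0.0, -1.0, -0.5]
opening: 0.0409
```

```bash
python3 - <<'E'
from h import *
snap(2)
crop("top2",300,130,130,100,6,"e1")
crop("scene2",110,160,110,90,7,"e2")
E
```

```text
(no output)
```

View pics/e1.png

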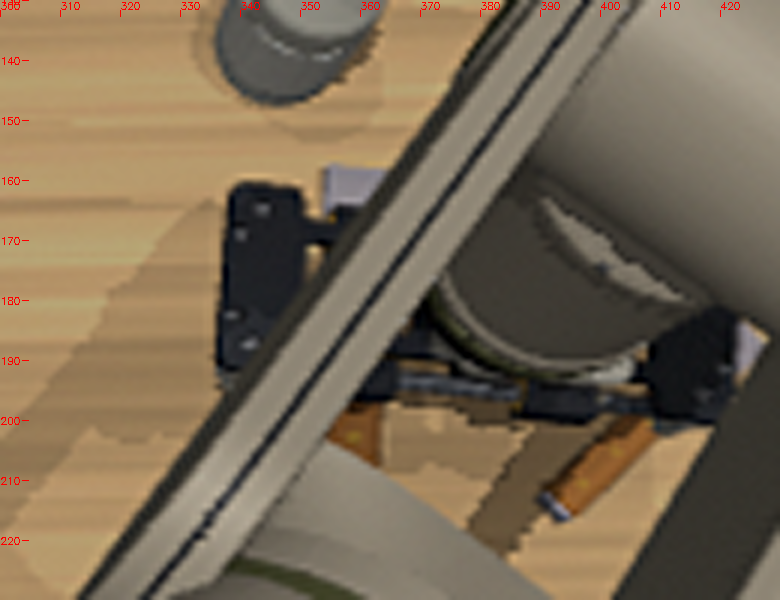

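View pics/e2.png

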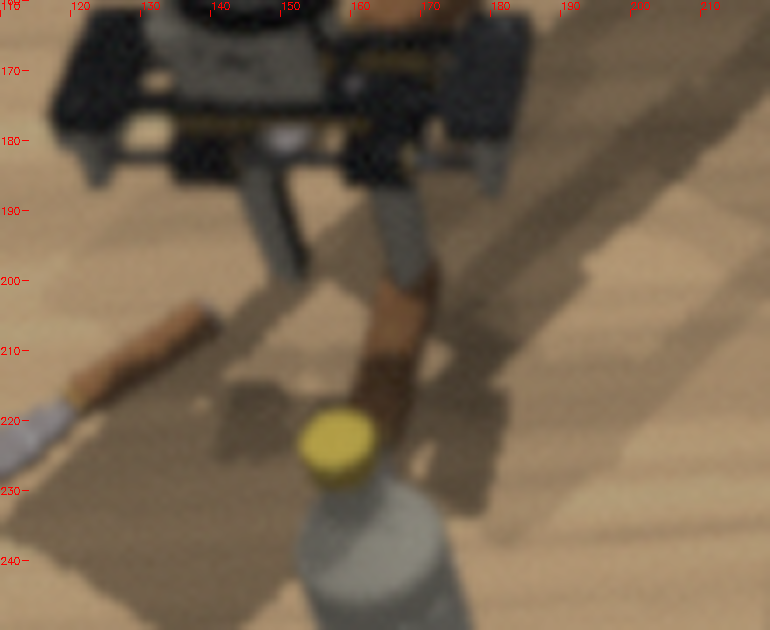

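The knife hasn't moved: its tip corner is still at (354.5,157.5) in the top view. I'll go down again and wait longer for the close.

arm_command:
  motion:
    - {"slide":[0,0,0.05],"turn":[0,0,0]}
    - {"slide":[0,0,0.06],"turn":[0,0,0]}
    - {"slide":[0,0,0.06],"turn":[0,0,0]}
    - {"slide":[0,0,0.028],"turn":[0,0,0]}
    - {"slide":[0,0,0.01],"turn":[0,0,0]}

```text
t: 5.3
tool_pos: [0.4691, -0.3148, 0.1876]
orientation: [-2.357, -2.069, 0.001]
force: [-0.5, 0.9, 0.7]
opening: 0.0513
```

arm_command:
  motion:
    - {"slide":[0,0,0],"turn":[0,0,0]}
    - {"slide":[0,0,0],"turn":[0,0,0]}
    - {"slide":[0,0,0],"turn":[0,0,0]}
    - {"slide":[0,0,0],"turn":[0,0,0]}
    - {"slide":[0,0,0],"turn":[0,0,0]}
  gripper: 0
  grip_force: 60

```text
t: 5.72
tool_pos: [0.471, -0.3162, 0.1922]
orientation: [2.36, 2.071, 0.001]
force: [-0.4, -0.2, 4.1]
opening: 0.0253
```

arm_command:
  motion:
    - {"slide":[0,0,0],"turn":[0,0,0]}
    - {"slide":[0,0,0],"turn":[0,0,0]}
    - {"slide":[0,0,0],"turn":[0,0,0]}
    - {"slide":[0,0,0],"turn":[0,0,0]}
    - {"slide":[0,0,0],"turn":[0,0,0]}

```text
t: 6.13
tool_pos: [0.471, -0.3163, 0.1922]
orientation: [2.36, 2.071, 0.001]
force: [-0.9, 0.2, 6.2]
opening: 0.0256
```

arm_command:
  motion:
    - {"slide":[0,0,-0.02],"turn":[0,0,0]}
    - {"slide":[0,0,-0.06],"turn":[0,0,0]}
    - {"slide":[0,0,-0.08],"turn":[0,0,0]}
    - {"slide":[0,0,-0.08],"turn":[0,0,0]}
    - {"slide":[0,0,-0.04],"turn":[0,0,0]}

```text
t: 6.55
tool_pos: [0.471, -0.3163, 0.3076]
orientation: [2.358, 2.069, 0.001]
force: [0.4, 0.2, 0.3]
opening: 0.0253
```

```bash
python3 - <<'E'
from mv import *
p=box(-.085,0,.089); print("slot",p)
yaw=BYAW+np.pi/2
# tip 101mm ahead of grip, blade z = TCP-0.1822
g=box(-.085-.040-.101,0,.089+.1822+.06)
a=plan(g,down(yaw))
E
```

```text
slot [0.52474116 0.02774882 0.089     ]
need rows 8.9 n 10
[{"slide": [0.086, -0.033, -0.006], "turn": [0.001, 0.001, -0.006]}, {"slide": [0.086, -0.033, -0.006], "turn": [0.001, 0.001, -0.006]}, {"slide": [0.086, -0.033, -0.006], "turn": [0.001, 0.001, -0.006]}, {"slide": [0.086, -0.032, -0.006], "turn": [0.001, 0.001, -0.006]}, {"slide": [0.086, -0.032, -0.006], "turn": [0.001, 0.001, -0.006]}]
[{"slide": [0.086, -0.032, -0.006], "turn": [0.001, 0.001, -0.006]}, {"slide": [0.087, -0.032, -0.006], "turn": [0.001, 0.001, -0.006]}, {"slide": [0.087, -0.031, -0.006], "turn": [0.001, 0.001, -0.006]}, {"slide": [0.087, -0.031, -0.006], "turn": [0.001, 0.001, -0.006]}, {"slide": [0.087, -0.031, -0.006], "turn": [0.001, 0.001, -0.006]}]
```

arm_command:
  motion:
    - {"slide":[0.086,-0.033,-0.007],"turn":[0,0,-0.006]}
    - {"slide":[0.086,-0.033,-0.007],"turn":[0,0,-0.006]}
    - {"slide":[0.086,-0.033,-0.007],"turn":[0,0,-0.006]}
    - {"slide":[0.086,-0.032,-0.007],"turn":[0,0,-0.006]}
    - {"slide":[0.086,-0.032,-0.007],"turn":[0,0,-0.006]}

```text
t: 6.97
tool_pos: [0.4261, -0.1357, 0.3171]
orientation: [2.346, 2.089, 0.0]
force: [0.8, 1.1, 0.3]
opening: 0.0251
```

arm_command:
  motion:
    - {"slide":[0.086,-0.032,-0.006],"turn":[0,0,-0.006]}
    - {"slide":[0.087,-0.032,-0.006],"turn":[0,0,-0.006]}
    - {"slide":[0.087,-0.031,-0.006],"turn":[0,0,-0.006]}
    - {"slide":[0.087,-0.031,-0.006],"turn":[0,0,-0.006]}
    - {"slide":[0.087,-0.031,-0.006],"turn":[0,0,-0.006]}

```text
t: 7.38
tool_pos: [0.3825, 0.0438, 0.3294]
orientation: [2.33, 2.106, 0.001]
force: [0.4, 0.3, -1.0]
opening: 0.0253
```

```bash
python3 - <<'E'
from h import *
snap(3)
crop("top3",200,130,100,110,7,"f1")
crop("scene3",220,120,110,110,7,"f2")
from plant import robot
s=robot.read_state();print(s["tool_pos"],s["orientation"],s["force"],s["q"])
E
```

```text
[0.38222347 0.04637766 0.32950145] [-2.32313533 -2.11380457 -0.00289903] [ 0.89432774  0.05768723 -1.15734815] [-1.35193120e-02 -4.48585539e-01  2.14384502e+00  1.79433097e-03
  1.44547065e+00 -1.49025091e+00]
```

View pics/f1.png

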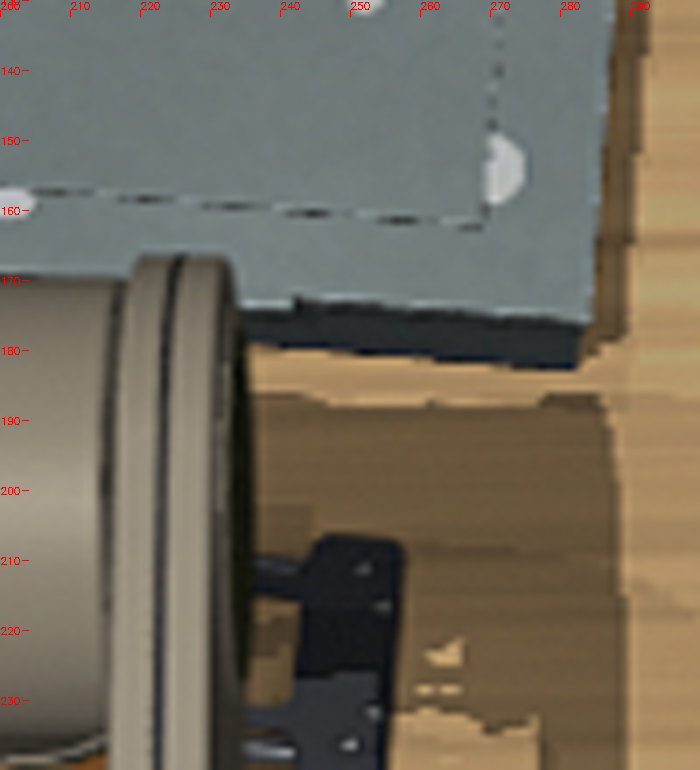

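View pics/f2.png

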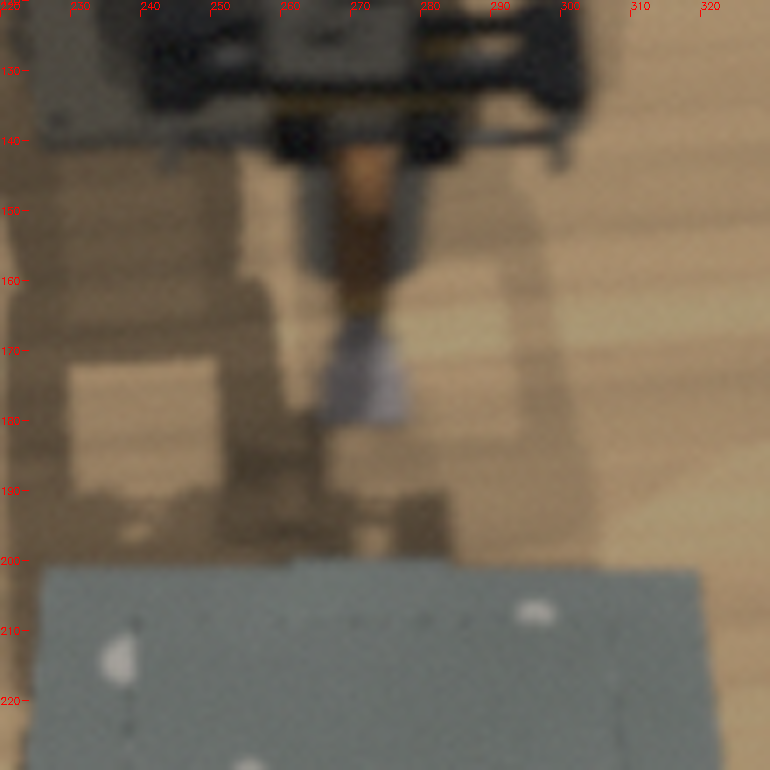

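```bash
python3 - <<'E'
from mv import *
from h import *
np.set_printoptions(precision=4,suppress=True)
s=cam("scene3"); st=robot.read_state(); Q=R.from_rotvec(st["orientation"])
for dz in(.1772,.1822,.1872):
  tip=st["tool_pos"]+Q.apply([0,.101,dz]); print(dz,tip,proj(s,tip),[proj(s,tip+Q.apply([k,0,0])) for k in(-.019,.019)])
print("meas",onz(s,265.7,180.3,.147),onz(s,278.3,180.3,.147),onz(s,272,180.3,.147))
print(Q.apply([0,1,0]),Q.apply([0,0,1]))
# lip in scene: edges
for u in(262,284): print(onz(s,u,199.5,.097))
E
```

```text
0.1772 [0.4829 0.0372 0.1524] [274.1118 178.4618] [array([267.7406, 178.5172]), array([280.4882, 178.4064])]
0.1822 [0.4829 0.0372 0.1474] [274.0818 179.6518] [array([267.7307, 179.7065]), array([280.438 , 179.5971])]
0.1872 [0.4829 0.0372 0.1424] [274.0519 180.8343] [array([267.7208, 180.8884]), array([280.3881, 180.7802])]
meas [0.4827 0.012  0.147 ] [0.4866 0.0494 0.147 ] [0.4846 0.0307 0.147 ]
[ 0.9956 -0.0941  0.0007] [ 0.0009  0.0018 -1.    ]
[ 0.5136 -0.0024  0.097 ]
[0.5204 0.0638 0.097 ]
```

```bash
python3 - <<'E'
from mv import *
from h import *
np.set_printoptions(precision=2,suppress=True)
s=cam("scene3"); st=robot.read_state(); Q=R.from_rotvec(st["orientation"])
print("grip",proj(s,st["tool_pos"]+Q.apply([0,0,.167])),"fingtips",[proj(s,st["tool_pos"]+Q.apply([k,0,.186])) for k in(-.02,.02)])
print("lip corners",[proj(s,box(-.093,y,.097)) for y in(.035,0,-.035)],"front corners",[proj(s,box(-.088,y,.097)) for y in(.141,-.141)],"back",[proj(s,box(.085,y,.097)) for y in(.141,-.141)])
t=cam("top0");print("top: front",[proj(t,box(-.088,y,.097)) for y in(.141,-.141)],"lip",[proj(t,box(-.093,y,.097)) for y in(.035,-.035)],"bottom front",[proj(t,box(-.085,y,0)) for y in(.14,-.14)])
E
```

```text
grip [273.28 153.58] fingtips [array([266.89, 158.18]), array([279.48, 158.06])]
lip corners [array([283.86, 199.51]), array([272.28, 199.51]), array([260.72, 199.52])] front corners [array([319.22, 200.72]), array([225.71, 200.75])] back [array([325.64, 248.29]), array([221.51, 247.97])]
top: front [array([172.59, 166.54]), array([284.2 , 175.53])] lip [array([214.13, 171.83]), array([241.85, 174.07])] bottom front [array([181.  , 173.74]), array([282.16, 181.94])]
```

```bash
python3 - <<'E'
from mv import *
a=plan(box(-.105-.101,-.001,.2725),down(BYAW+np.pi/2),n=5)
E
```

```text
need rows 1.5 n 5
[{"slide": [-0.003, 0.011, 0.029], "turn": [0.0, -0.001, 0.003]}, {"slide": [-0.003, 0.011, 0.029], "turn": [0.0, -0.001, 0.003]}, {"slide": [-0.003, 0.011, 0.029], "turn": [0.0, -0.001, 0.003]}, {"slide": [-0.003, 0.011, 0.029], "turn": [0.0, -0.001, 0.003]}, {"slide": [-0.003, 0.011, 0.029], "turn": [0.0, -0.001, 0.003]}]
```

arm_command:
  motion:
    - {"slide":[-0.003,0.011,0.05],"turn":[0,0,0.003]}
    - {"slide":[-0.003,0.011,0.05],"turn":[0,0,0.003]}
    - {"slide":[-0.003,0.011,0.035],"turn":[0,0,0.003]}
    - {"slide":[-0.003,0.011,0.01],"turn":[0,0,0.003]}
    - {"slide":[-0.003,0.011,0],"turn":[0,0,0.003]}

```text
t: 7.9
tool_pos: [0.4044, 0.0335, 0.2697]
orientation: [-2.337, -2.097, 0.003]
force: [-0.9, 0.1, -1.4]
opening: 0.0254
```

```bash
python3 - <<'E'
from mv import *
from h import *
np.set_printoptions(precision=4,suppress=True)
snap(4)
crop("scene4",240,140,75,75,10,"g2")
s=cam("scene4"); st=robot.read_state(); Q=R.from_rotvec(st["orientation"]);print(st["t"],st["tool_pos"],Q.apply([0,1,0]))
tip=st["tool_pos"]+Q.apply([0,.101,.1822]);print(tip,proj(s,tip),proj(s,tip-[0,0,.003]))
E
```

```text
8.0 [0.4056 0.0335 0.2717] [ 0.9941 -0.1085  0.0009]
[0.5061 0.0225 0.0896] [269.845  198.7358] [269.8335 199.395 ]
```

View pics/g2.png

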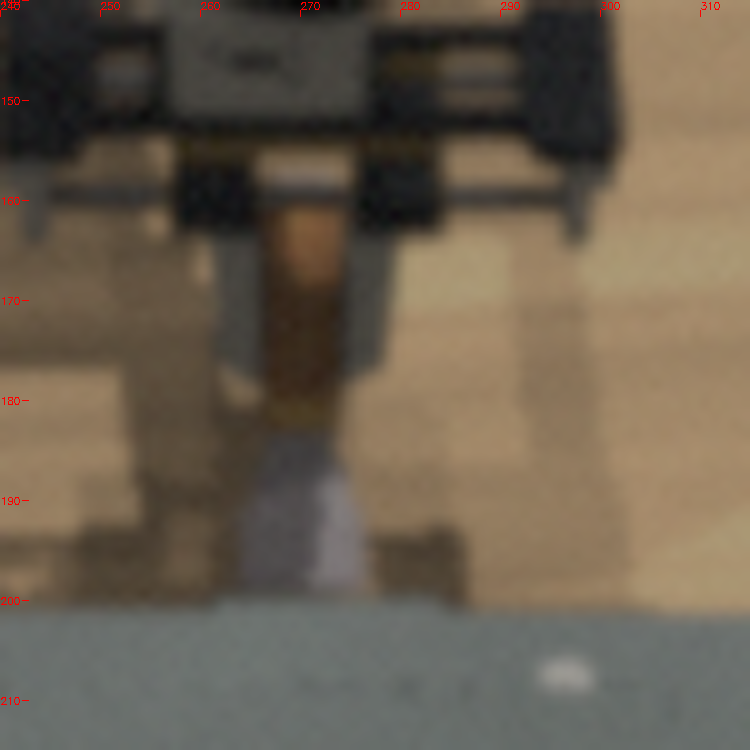

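```bash
python3 - <<'E'
from h import *
for f,us,vs in(("scene3",(269,275),(172,204)),("scene4",(266,274),(188,206))):
    im=cam(f)["pixels"].astype(float)
    print(f); 
    for v in range(*vs): print(v,im[v,us[0]:us[1]].mean(0).round(0))
E
```

```text
scene3
172 [91. 90. 95.]
173 [90. 90. 94.]
174 [87. 87. 92.]
175 [88. 87. 91.]
176 [89. 89. 92.]
177 [90. 90. 94.]
178 [91. 91. 96.]
179 [91. 92. 98.]
180 [ 84.  94. 105.]
181 [ 84. 103. 120.]
182 [ 86. 111. 132.]
183 [ 88. 114. 136.]
184 [ 87. 113. 135.]
185 [ 86. 111. 132.]
186 [ 86. 111. 132.]
187 [ 85. 111. 132.]
188 [ 86. 112. 133.]
189 [ 86. 111. 132.]
190 [ 80. 104. 124.]
191 [ 69.  90. 108.]
192 [ 66.  87. 103.]
193 [63. 81. 97.]
194 [63. 81. 96.]
195 [ 71.  91. 108.]
196 [ 75.  98. 116.]
197 [ 75.  98. 115.]
198 [ 76.  96. 112.]
199 [ 85.  98. 108.]
200 [101. 107. 107.]
201 [109. 112. 108.]
202 [111. 114. 108.]
203 [110. 114. 107.]
scene4
188 [80. 79. 84.]
189 [86. 86. 90.]
190 [88. 87. 92.]
191 [88. 88. 92.]
192 [88. 87. 91.]
193 [88. 87. 92.]
194 [89. 88. 92.]
195 [89. 88. 93.]
196 [89. 88. 93.]
197 [88. 88. 93.]
198 [82. 84. 88.]
199 [82. 87. 89.]
200 [ 99. 102. 100.]
201 [109. 113. 107.]
202 [111. 114. 108.]
203 [112. 115. 109.]
204 [111. 114. 108.]
205 [112. 114. 108.]
```

arm_command:
  motion:
    - {"slide":[0.003,0,-0.001],"turn":[0,0,0]}
    - {"slide":[0.003,0,0],"turn":[0,0,0]}
    - {"slide":[0.003,0.012,0],"turn":[0,0,0]}
    - {"slide":[0.003,0.013,0],"turn":[0,0,0]}
    - {"slide":[0,0.013,0],"turn":[0,0,0]}

```text
t: 8.42
tool_pos: [0.421, 0.0375, 0.2716]
orientation: [2.337, 2.098, 0.001]
force: [0.6, -0.4, -1.6]
opening: 0.0252
```

arm_command:
  motion:
    - {"slide":[0,0.01,0],"turn":[0,0,0]}
    - {"slide":[0,0.01,0],"turn":[0,0,0]}
    - {"slide":[0,0.01,0],"turn":[0,0,0]}
    - {"slide":[0,0.01,0],"turn":[0,0,0]}
    - {"slide":[0,0.01,0],"turn":[0,0,0]}

```text
t: 8.83
tool_pos: [0.4407, 0.035, 0.271]
orientation: [-2.338, -2.098, 0.0]
force: [-0.7, -0.3, -1.8]
opening: 0.0255
```

No contact force with the tip about 16 mm past the front wall, so it's in the slot. I'll go in a little further and look.

arm_command:
  motion:
    - {"slide":[0,0.008,0],"turn":[0,0,0]}
    - {"slide":[0,0.008,0],"turn":[0,0,0]}
    - {"slide":[0,0.008,0],"turn":[0,0,0]}
    - {"slide":[0,0.008,0],"turn":[0,0,0]}
    - {"slide":[0,0,0],"turn":[0,0,0]}

```text
t: 9.25
tool_pos: [0.4535, 0.0336, 0.2712]
orientation: [2.338, 2.098, 0.0]
force: [0.6, -1.2, -0.9]
opening: 0.0254
```

```bash
python3 - <<'E'
from mv import *
from h import *
np.set_printoptions(precision=4,suppress=True)
snap(5)
crop("scene5",210,120,125,130,6,"i2")
st=robot.read_state(); Q=R.from_rotvec(st["orientation"]);print(st["t"],st["tool_pos"],Q.apply([0,1,0]),st["force"])
E
```

```text
9.35 [0.453  0.0337 0.2711] [ 0.9942 -0.1077 -0.0003] [-0.0757 -0.1673 -1.7117]
```

View pics/i2.png

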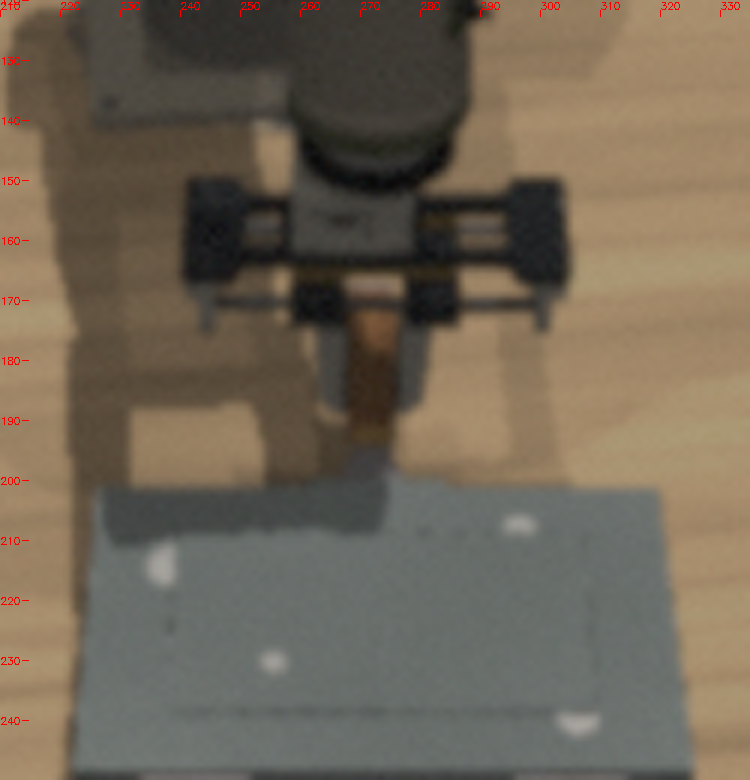

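The blade is under the lip: it vanishes at scene (271,199) beneath the lid edge, which runs at v of about 200. I'll work out the levering and swing moves.

```bash
cat >> mv.py <<'E'
HX=.085;HZ=.085
FWD=R.from_euler('z',BYAW)
def tcp_from_tip(tx,ty,tz,ph,L=.101,D=.1822):
    """tip in box coords; pitch ph; returns TCP pos,R"""
    Rt=down(BYAW+np.pi/2,ph) 
    return box(tx,ty,tz)-Rt.apply([0,L,D]),Rt
def rows(poses,start=None):
    s=robot.read_state() if start is None else None
    p,Q=(s["tool_pos"],R.from_rotvec(s["orientation"])) if s else start
    out=[]
    for (a,B) in poses:
        sl=Q.inv().apply(a-p)/.4; tu=(Q.inv()*B).as_rotvec()/.5
        if np.linalg.norm(sl)>.104 or np.linalg.norm(tu)>.25: print("TOO FAST")
        out.append({"slide":(np.round(sl,3)+0.).tolist(),"turn":(np.round(tu,3)+0.).tolist()}); p,Q=a,B
    for i in range(0,len(out),5): print(json.dumps(out[i:i+5]))
    return p,Q
def lidpt(th,r,h=.007): return -r*np.cos(th)+h*np.sin(th)+HX, r*np.sin(th)+h*np.cos(th)+HZ
E
python3 - <<'E'
from mv import *
np.set_printoptions(precision=4,suppress=True)
s=robot.read_state();Q=R.from_rotvec(s["orientation"])
tip=s["tool_pos"]+Q.apply([0,.101,.1822]); c,sn=np.cos(BYAW),np.sin(BYAW)
d=tip[:2]-BC; tb=np.array([c*d[0]+sn*d[1],-sn*d[0]+c*d[1],tip[2]]); print("tip box",tb)
print("check pitch",down(BYAW+np.pi/2,.35).apply([0,1,0]))
# lever about rim point
fx=-.083; L=tb[0]-fx; poses=[]
for k in range(1,11):
    ph=.35*k/10; poses.append(tcp_from_tip(fx+L*np.cos(ph),tb[1],tb[2]+L*np.sin(ph)+.001*k/10,ph))
e=rows(poses); print(e[0], "tip z",tb[2]+L*np.sin(.35)+.001)
E
```

```text
tip box [-0.056  -0.002   0.0888]
check pitch [ 0.9345 -0.0956  0.3429]
[{"slide": [-0.002, -0.016, 0.007], "turn": [-0.071, 0.0, -0.012]}, {"slide": [0.0, -0.016, 0.007], "turn": [-0.07, 0.0, 0.0]}, {"slide": [0.0, -0.016, 0.007], "turn": [-0.07, 0.0, 0.0]}, {"slide": [0.0, -0.016, 0.007], "turn": [-0.07, 0.0, 0.0]}, {"slide": [0.0, -0.016, 0.007], "turn": [-0.07, 0.0, 0.0]}]
[{"slide": [0.0, -0.016, 0.007], "turn": [-0.07, 0.0, 0.0]}, {"slide": [0.0, -0.016, 0.007], "turn": [-0.07, 0.0, 0.0]}, {"slide": [0.0, -0.016, 0.007], "turn": [-0.07, 0.0, 0.0]}, {"slide": [0.0, -0.016, 0.007], "turn": [-0.07, 0.0, 0.0]}, {"slide": [0.0, -0.016, 0.007], "turn": [-0.07, 0.0, 0.0]}]
[0.3952 0.039  0.2356] tip z 0.09910972200373082
```

arm_command:
  motion:
    - {"slide":[0,-0.016,0.007],"turn":[-0.07,0,0]}
    - {"slide":[0,-0.016,0.007],"turn":[-0.07,0,0]}
    - {"slide":[0,-0.016,0.007],"turn":[-0.07,0,0]}
    - {"slide":[0,-0.016,0.007],"turn":[-0.07,0,0]}
    - {"slide":[0,-0.016,0.007],"turn":[-0.07,0,0]}

```text
t: 9.77
tool_pos: [0.4218, 0.0371, 0.2547]
orientation: [2.236, 2.007, 0.178]
force: [1.3, 0.0, -2.5]
opening: 0.0251
```

arm_command:
  motion:
    - {"slide":[0,-0.016,0.007],"turn":[-0.07,0,0]}
    - {"slide":[0,-0.016,0.007],"turn":[-0.07,0,0]}
    - {"slide":[0,-0.016,0.007],"turn":[-0.07,0,0]}
    - {"slide":[0,-0.016,0.007],"turn":[-0.07,0,0]}
    - {"slide":[0,-0.016,0.007],"turn":[-0.07,0,0]}

```text
t: 10.18
tool_pos: [0.3941, 0.0401, 0.233]
orientation: [2.129, 1.911, 0.338]
force: [1.8, 0.4, -3.4]
opening: 0.0256
```

```bash
python3 - <<'E'
from mv import *
from h import *
np.set_printoptions(precision=4,suppress=True)
snap(6)
crop("scene6",210,120,125,130,6,"j2")
s=robot.read_state();Q=R.from_rotvec(s["orientation"]); print(s["t"],s["tool_pos"],s["force"],s["wrist_torque"])
tip=s["tool_pos"]+Q.apply([0,.101,.1822]); c,sn=np.cos(BYAW),np.sin(BYAW)
d=tip[:2]-BC; tb=np.array([c*d[0]+sn*d[1],-sn*d[0]+c*d[1],tip[2]]); print("tip box",tb)
E
```

```text
10.2833 [0.3934 0.0402 0.2322] [-0.7459  0.4959 -1.8951] [ 0.1146  0.4394 -0.0106]
tip box [-0.0598 -0.0019  0.0955]
```

View pics/j2.png

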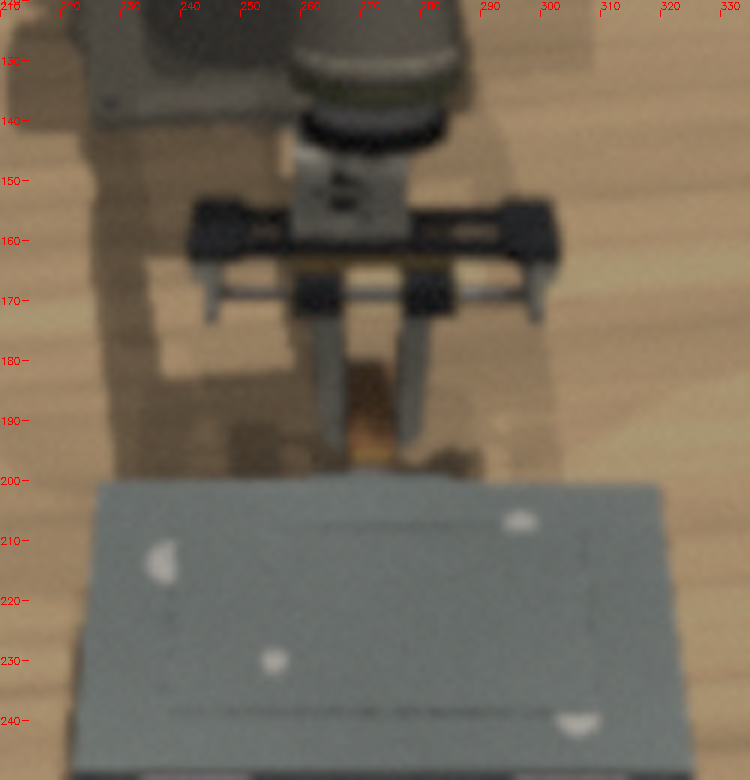

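```bash
python3 - <<'E'
from mv import *
from h import *
np.set_printoptions(precision=2,suppress=True)
c=cam("scene6")
s=robot.read_state();Q=R.from_rotvec(s["orientation"]);p=s["tool_pos"]
for ph in(0,-.1,-.2,-.35):
    q=Q*R.from_rotvec([-ph,0,0]); g=p+Q.apply([0,0,.1822])
    f=lambda y,z:proj(c,g+q.apply([0,y,z]))
    print(ph,"front top",f(.027,-.01),"front bottom",f(.027,.01),"back top",f(-.077,-.01),"tip",f(.101,0),(g+q.apply([0,.101,0]))[2])
print("lid front at th",[ (th,proj(c,box(*(lambda a:(a[0],0,a[1]))(lidpt(th,.178,.012))))) for th in(0,.02,.04,.06,.08)])
E
```

```text
0 front top [271.49 193.84] front bottom [271.42 199.49] back top [271.05 179.86] tip [271.81 208.13] 0.09547000411658996
-0.1 front top [271.49 194.75] front bottom [271.41 200.06] back top [271.08 177.97] tip [271.77 211.  ] 0.08582054922172991
-0.2 front top [271.48 195.63] front bottom [271.39 200.56] back top [271.11 176.2 ] tip [271.73 213.65] 0.07592292835819757
-0.35 front top [271.47 196.9 ] front bottom [271.37 201.15] back top [271.16 173.84] tip [271.65 217.15] 0.06082795115723021
lid front at th [(0, array([272.28, 199.51])), (0.02, array([272.3 , 198.79])), (0.04, array([272.32, 198.08])), (0.06, array([272.34, 197.39])), (0.08, array([272.37, 196.71]))]
```

```bash
python3 - <<'E'
from h import *
crop("scene6",250,170,50,40,16,"j3")
crop("scene5",250,170,50,40,16,"j4")
E
```

```text
(no output)
```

View pics/j3.png

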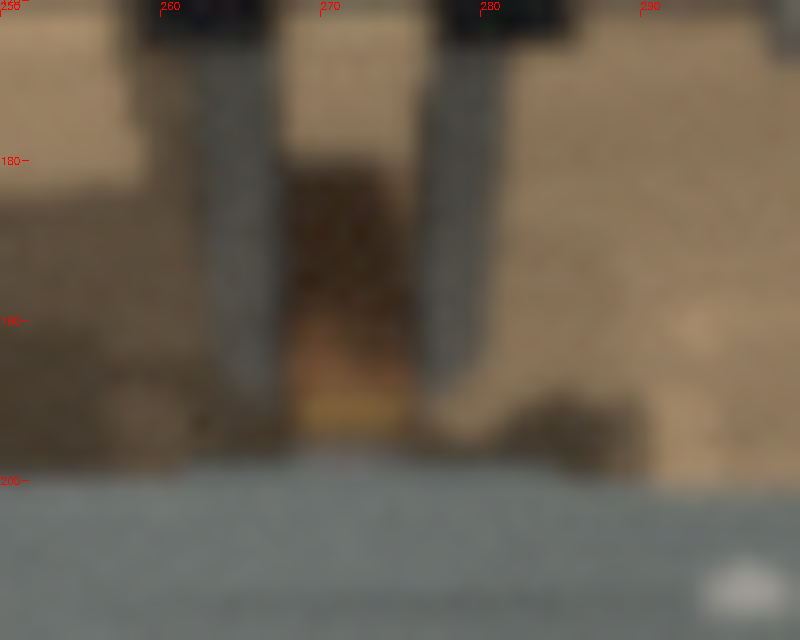

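View pics/j4.png

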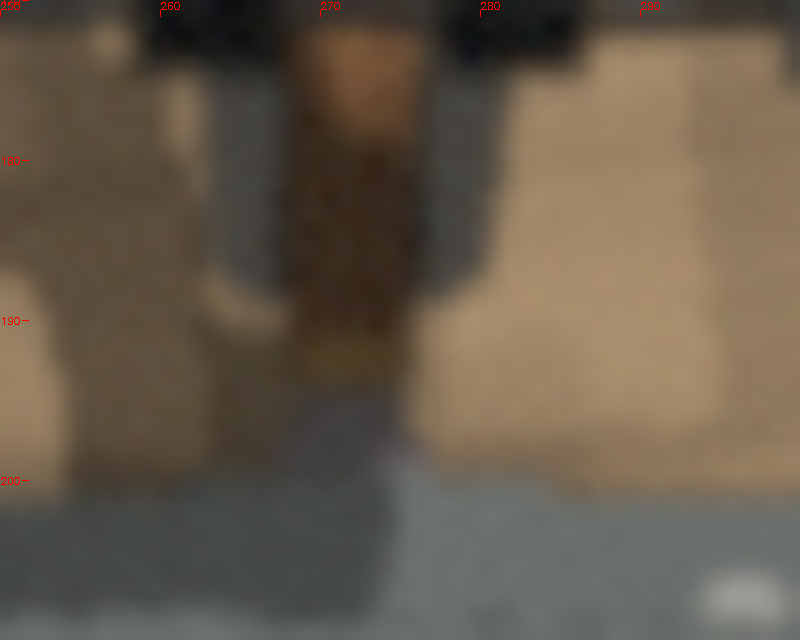

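The knife hasn't slipped in the grip: the handle's back edge is at v=179.8 as predicted. The lid front has risen from v=200.0 to 198.5, or about 6 mm. I'll carry on along the lid's arc.

```bash
cat > swing.py <<'E'
from mv import *
import sys
th0,th1,n,r=map(float,sys.argv[1:5]); n=int(n)
phf=lambda th: .35*np.clip((1.5-th)/.9,0,1) if len(sys.argv)<6 else float(sys.argv[5])
poses=[]
for k in range(1,n+1):
    th=th0+(th1-th0)*k/n; x,z=lidpt(th,r); poses.append(tcp_from_tip(x,-.002,z,phf(th)))
e=rows(poses); print("end",e[0].round(4))
E
python3 swing.py .04 .5 10 .142
```

```text
[{"slide": [-0.002, 0.016, -0.017], "turn": [-0.003, 0.004, -0.01]}, {"slide": [0.0, 0.008, -0.014], "turn": [0.0, 0.0, 0.0]}, {"slide": [0.0, 0.009, -0.014], "turn": [0.0, 0.0, 0.0]}, {"slide": [0.0, 0.009, -0.013], "turn": [0.0, 0.0, 0.0]}, {"slide": [0.0, 0.01, -0.013], "turn": [0.0, 0.0, 0.0]}]
[{"slide": [0.0, 0.01, -0.013], "turn": [0.0, 0.0, 0.0]}, {"slide": [0.0, 0.011, -0.012], "turn": [0.0, 0.0, 0.0]}, {"slide": [0.0, 0.012, -0.012], "turn": [0.0, 0.0, 0.0]}, {"slide": [0.0, 0.012, -0.011], "turn": [0.0, 0.0, 0.0]}, {"slide": [0.0, 0.013, -0.01], "turn": [0.0, 0.0, 0.0]}]
end [0.4165 0.0368 0.2957]
```

arm_command:
  motion:
    - {"slide":[0,0.013,-0.017],"turn":[0,0,0]}
    - {"slide":[0,0.008,-0.014],"turn":[0,0,0]}
    - {"slide":[0,0.009,-0.014],"turn":[0,0,0]}
    - {"slide":[0,0.009,-0.013],"turn":[0,0,0]}
    - {"slide":[0,0.01,-0.013],"turn":[0,0,0]}

```text
t: 10.7
tool_pos: [0.4039, 0.039, 0.2682]
orientation: [2.13, 1.912, 0.338]
force: [-1.5, -0.1, -2.8]
opening: 0.0253
```

arm_command:
  motion:
    - {"slide":[0,0.01,-0.013],"turn":[0,0,0]}
    - {"slide":[0,0.011,-0.012],"turn":[0,0,0]}
    - {"slide":[0,0.012,-0.012],"turn":[0,0,0]}
    - {"slide":[0,0.012,-0.011],"turn":[0,0,0]}
    - {"slide":[0,0.013,-0.01],"turn":[0,0,0]}

```text
t: 11.12
tool_pos: [0.4176, 0.0375, 0.2975]
orientation: [2.13, 1.912, 0.338]
force: [-0.4, 0.1, -3.5]
opening: 0.0254
```

```bash
cat > look.py <<'E'
from mv import *
from h import *
import sys
np.set_printoptions(precision=4,suppress=True)
tag=sys.argv[1]
snap(tag)
im=cam("scene"+tag)["pixels"][90:290,170:370]; im2=cam("top"+tag)["pixels"][60:260,140:340]
cv2.imwrite(f"pics/k{tag}.png",np.hstack([cv2.resize(i,(400,400),interpolation=cv2.INTER_CUBIC) for i in(im,im2)]))
s=robot.read_state();Q=R.from_rotvec(s["orientation"]); print(s["t"],s["tool_pos"],s["force"],s["wrist_torque"],s["opening"],s["q"])
tip=s["tool_pos"]+Q.apply([0,.101,.1822]); c,sn=np.cos(BYAW),np.sin(BYAW)
d=tip[:2]-BC; tb=np.array([c*d[0]+sn*d[1],-sn*d[0]+c*d[1],tip[2]]); print("tip box",tb)
u,w=HX-tb[0],tb[2]-HZ; print("theta",np.arctan2(w,u)-np.arcsin(.007/np.hypot(u,w)),"r",np.hypot(u,w))
E
python3 look.py 7; python3 swing.py .5 .95 10 .142
```

```text
11.2167 [0.4182 0.0375 0.2984] [-0.6341 -0.4056 -1.4367] [0.066  0.3288 0.0417] 0.02530799964962267 [-0.0188 -0.5132  2.2678 -0.0355  1.036  -1.469 ]
tip box [-0.0343 -0.0021  0.1622]
theta 0.5253284573292424 r 0.14211089721453574
[{"slide": [-0.002, 0.007, -0.005], "turn": [0.005, 0.004, -0.011]}, {"slide": [0.0, 0.013, -0.009], "turn": [0.0, 0.0, 0.0]}, {"slide": [0.0, 0.02, -0.012], "turn": [0.027, 0.0, 0.0]}, {"slide": [0.0, 0.022, -0.012], "turn": [0.035, 0.0, 0.0]}, {"slide": [0.0, 0.022, -0.012], "turn": [0.035, 0.0, 0.0]}]
[{"slide": [0.0, 0.022, -0.012], "turn": [0.035, 0.0, 0.0]}, {"slide": [0.0, 0.022, -0.011], "turn": [0.035, 0.0, 0.0]}, {"slide": [0.0, 0.023, -0.011], "turn": [0.035, 0.0, 0.0]}, {"slide": [0.0, 0.023, -0.01], "turn": [0.035, 0.0, 0.0]}, {"slide": [0.0, 0.023, -0.01], "turn": [0.035, 0.0, 0.0]}]
end [0.4805 0.0303 0.3612]
```

View pics/k7.png

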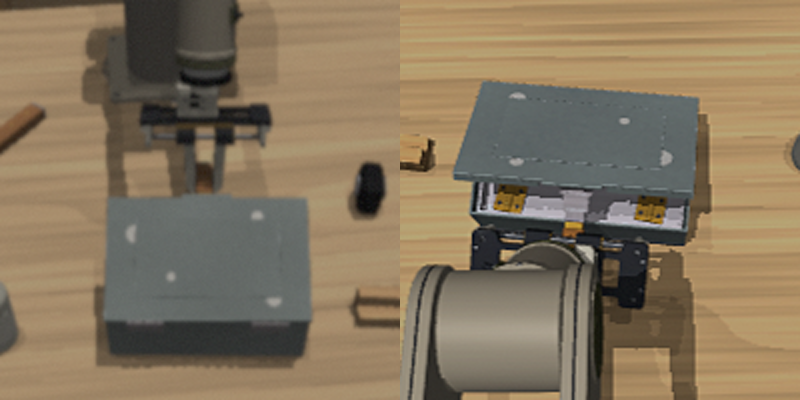

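The lid is clearly rising: the top view shows the tray and hinges under its front edge. I'll keep swinging.

arm_command:
  motion:
    - {"slide":[0,0.01,-0.007],"turn":[0,0,0]}
    - {"slide":[0,0.013,-0.009],"turn":[0,0,0]}
    - {"slide":[0,0.02,-0.012],"turn":[0.027,0,0]}
    - {"slide":[0,0.022,-0.012],"turn":[0.035,0,0]}
    - {"slide":[0,0.022,-0.012],"turn":[0.035,0,0]}

```text
t: 11.63
tool_pos: [0.4432, 0.0348, 0.3283]
orientation: [2.161, 1.94, 0.293]
force: [-3.0, -0.1, -2.5]
opening: 0.0253
```

arm_command:
  motion:
    - {"slide":[0,0.022,-0.012],"turn":[0.035,0,0]}
    - {"slide":[0,0.022,-0.011],"turn":[0.035,0,0]}
    - {"slide":[0,0.023,-0.011],"turn":[0.035,0,0]}
    - {"slide":[0,0.023,-0.01],"turn":[0.035,0,0]}
    - {"slide":[0,0.023,-0.01],"turn":[0.035,0,0]}

```text
t: 12.05
tool_pos: [0.4812, 0.0307, 0.3612]
orientation: [2.214, 1.988, 0.213]
force: [-1.9, 0.9, -1.6]
opening: 0.0256
```

```bash
python3 look.py 8; python3 swing.py .97 1.45 10 .142
```

```text
12.15 [0.482  0.0305 0.3621] [-0.0985 -0.2101 -0.2375] [0.011  0.1508 0.1056] 0.025374739927204404 [-0.0369 -0.2839  1.9672 -0.016   1.2427 -1.4962]
tip box [ 0.0099 -0.0024  0.2058]
theta 0.9655202818654699 r 0.14227188845642366
[{"slide": [-0.001, 0.031, -0.013], "turn": [0.057, 0.002, -0.012]}, {"slide": [0.0, 0.025, -0.01], "turn": [0.037, 0.0, 0.0]}, {"slide": [0.0, 0.025, -0.009], "turn": [0.037, 0.0, 0.0]}, {"slide": [0.0, 0.025, -0.009], "turn": [0.037, 0.0, 0.0]}, {"slide": [0.0, 0.025, -0.008], "turn": [0.037, 0.0, 0.0]}]
[{"slide": [0.0, 0.025, -0.008], "turn": [0.037, 0.0, 0.0]}, {"slide": [0.0, 0.025, -0.007], "turn": [0.037, 0.0, 0.0]}, {"slide": [0.0, 0.025, -0.007], "turn": [0.037, 0.0, 0.0]}, {"slide": [0.0, 0.026, -0.006], "turn": [0.037, 0.0, 0.0]}, {"slide": [0.0, 0.026, -0.006], "turn": [0.037, 0.0, 0.0]}]
end [0.5796 0.0201 0.407 ]
```

View pics/k8.png

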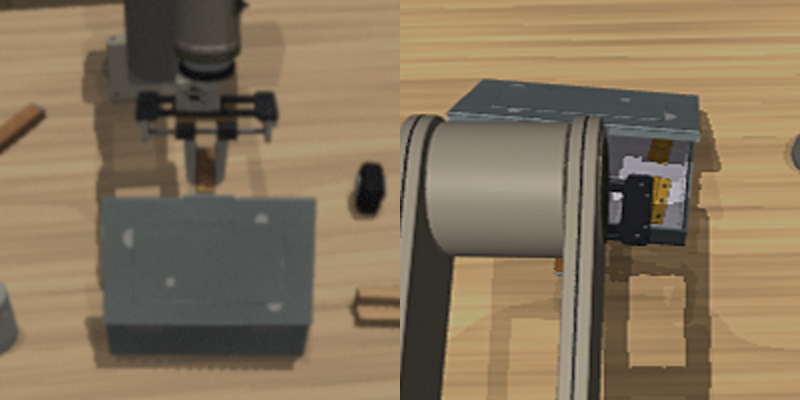

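arm_command:
  motion:
    - {"slide":[0,0.028,-0.012],"turn":[0.045,0,0]}
    - {"slide":[0,0.025,-0.01],"turn":[0.037,0,0]}
    - {"slide":[0,0.025,-0.009],"turn":[0.037,0,0]}
    - {"slide":[0,0.025,-0.009],"turn":[0.037,0,0]}
    - {"slide":[0,0.025,-0.008],"turn":[0.037,0,0]}

```text
t: 12.57
tool_pos: [0.5274, 0.0257, 0.3884]
orientation: [2.271, 2.039, 0.119]
force: [-1.7, 0.1, -1.3]
opening: 0.0254
```

arm_command:
  motion:
    - {"slide":[0,0.025,-0.008],"turn":[0.037,0,0]}
    - {"slide":[0,0.025,-0.007],"turn":[0.037,0,0]}
    - {"slide":[0,0.025,-0.007],"turn":[0.037,0,0]}
    - {"slide":[0,0.026,-0.006],"turn":[0.037,0,0]}
    - {"slide":[0,0.026,-0.006],"turn":[0.037,0,0]}

```text
t: 12.98
tool_pos: [0.5768, 0.0204, 0.4059]
orientation: [2.324, 2.087, 0.026]
force: [-0.9, 0.2, -1.0]
opening: 0.0252
```

```bash
python3 look.py 9; python3 swing.py 1.45 1.96 10 .142
```

```text
13.0833 [0.5774 0.0202 0.4062] [-0.5487 -0.5518 -0.8065] [-0.0109  0.0572  0.0062] 0.025396935424681404 [-0.0533  0.0567  1.564  -0.0015  1.4948 -1.516 ]
tip box [ 0.0739 -0.0028  0.2267]
theta 1.443489724103132 r 0.14212778372454787
[{"slide": [0.001, 0.032, -0.007], "turn": [0.052, 0.0, -0.012]}, {"slide": [0.0, 0.018, 0.0], "turn": [0.0, 0.0, 0.0]}, {"slide": [0.0, 0.018, 0.001], "turn": [0.0, 0.0, 0.0]}, {"slide": [0.0, 0.018, 0.002], "turn": [0.0, 0.0, 0.0]}, {"slide": [0.0, 0.018, 0.003], "turn": [0.0, 0.0, 0.0]}]
[{"slide": [0.0, 0.018, 0.004], "turn": [0.0, 0.0, 0.0]}, {"slide": [0.0, 0.018, 0.005], "turn": [0.0, 0.0, 0.0]}, {"slide": [0.0, 0.017, 0.006], "turn": [0.0, 0.0, 0.0]}, {"slide": [0.0, 0.017, 0.006], "turn": [0.0, 0.0, 0.0]}, {"slide": [0.0, 0.017, 0.007], "turn": [0.0, 0.0, 0.0]}]
end [0.6532 0.0126 0.3959]
```

View pics/k9.png

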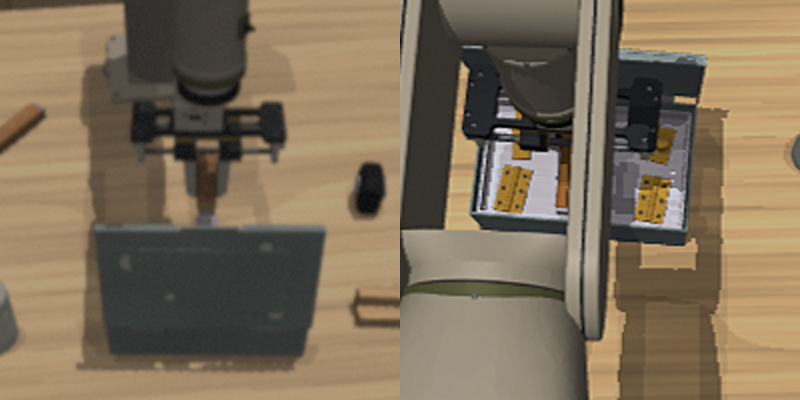

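arm_command:
  motion:
    - {"slide":[0,0.026,-0.004],"turn":[0.03,0,0]}
    - {"slide":[0,0.018,0],"turn":[0,0,0]}
    - {"slide":[0,0.018,0.001],"turn":[0,0,0]}
    - {"slide":[0,0.018,0.002],"turn":[0,0,0]}
    - {"slide":[0,0.018,0.003],"turn":[0,0,0]}

```text
t: 13.5
tool_pos: [0.6159, 0.0162, 0.4057]
orientation: [2.332, 2.093, 0.011]
force: [-1.7, -0.2, -0.9]
opening: 0.0253
```

arm_command:
  motion:
    - {"slide":[0,0.018,0.004],"turn":[0,0,0]}
    - {"slide":[0,0.018,0.005],"turn":[0,0,0]}
    - {"slide":[0,0.017,0.006],"turn":[0,0,0]}
    - {"slide":[0,0.014,0.005],"turn":[0,0,0]}
    - {"slide":[0,0.01,0.004],"turn":[0,0,0]}

```text
t: 13.92
tool_pos: [0.6469, 0.0127, 0.3961]
orientation: [2.332, 2.094, 0.01]
force: [-1.3, 0.5, -0.9]
opening: 0.0253
```

```bash
python3 look.py 10; python3 swing.py 1.87 1.98 5 .142
```

```text
14.0167 [0.6467 0.0126 0.3959] [-0.0716  0.7811 -0.387 ] [0.0216 0.0385 0.0068] 0.025615602827448167 [-0.0595  0.2552  1.3635 -0.0007  1.5133 -1.5223]
tip box [ 0.1406 -0.0033  0.2146]
theta 1.9265927651271602 r 0.14106865339167757
[{"slide": [0.002, -0.006, -0.01], "turn": [0.019, 0.0, -0.012]}, {"slide": [0.0, 0.007, 0.003], "turn": [0.0, 0.0, 0.0]}, {"slide": [0.0, 0.007, 0.003], "turn": [0.0, 0.0, 0.0]}, {"slide": [0.0, 0.007, 0.003], "turn": [0.0, 0.0, 0.0]}, {"slide": [0.0, 0.007, 0.003], "turn": [0.0, 0.0, 0.0]}]
end [0.6558 0.0123 0.3947]
```

View pics/k10.png

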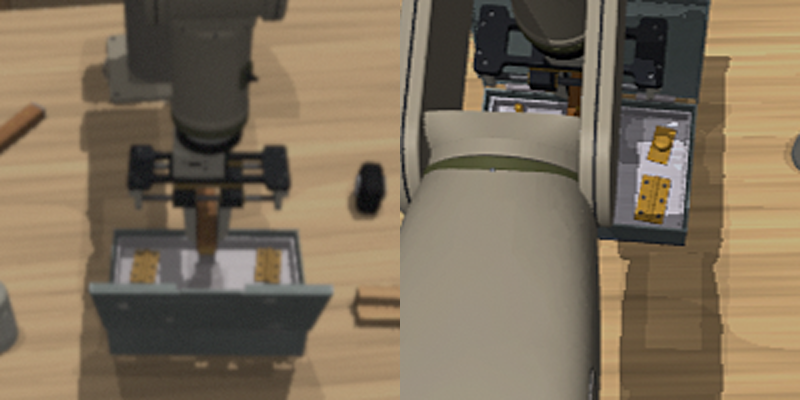

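The lid is leaning well back. I'll press gently on until the stop is felt.

arm_command:
  motion:
    - {"slide":[0,0.004,0.002],"turn":[0,0,0]}
    - {"slide":[0,0.004,0.002],"turn":[0,0,0]}
    - {"slide":[0,0.004,0.002],"turn":[0,0,0]}
    - {"slide":[0,0.003,0.001],"turn":[0,0,0]}
    - {"slide":[0,0.003,0.001],"turn":[0,0,0]}

```text
t: 14.43
tool_pos: [0.6519, 0.0122, 0.3926]
orientation: [2.336, 2.097, 0.003]
force: [-18.1, 0.5, 4.3]
opening: 0.0255
```

arm_command:
  motion:
    - {"slide":[0,0.003,0.001],"turn":[0,0,0]}
    - {"slide":[0,0.003,0.001],"turn":[0,0,0]}
    - {"slide":[0,0.003,0.001],"turn":[0,0,0]}
    - {"slide":[0,0,0],"turn":[0,0,0]}
    - {"slide":[0,0,0],"turn":[0,0,0]}

```text
t: 14.85
tool_pos: [0.6543, 0.0121, 0.3903]
orientation: [-2.337, -2.098, 0.002]
force: [-23.2, 2.9, 3.8]
opening: 0.0252
```

The stop is reached: 23 N of reaction and no further motion. I'll back off and take the knife to the free bench on the right.

```bash
python3 - <<'E'
from mv import *
yw=BYAW+np.pi/2
a=plan([.47,.03,.39],down(yw))
b=plan([.43,-.24,.30],down(yw),start=a)
E
```

```text
need rows 4.5 n 5
[{"slide": [-0.001, -0.093, 0.0], "turn": [-0.001, 0.0, -0.002]}, {"slide": [-0.001, -0.093, 0.0], "turn": [-0.001, 0.0, -0.002]}, {"slide": [-0.001, -0.093, 0.0], "turn": [-0.001, 0.0, -0.002]}, {"slide": [-0.001, -0.093, 0.0], "turn": [-0.001, 0.0, -0.002]}, {"slide": [-0.001, -0.093, 0.0], "turn": [-0.001, 0.0, -0.002]}]
need rows 6.9 n 10
[{"slide": [-0.068, -0.003, 0.023], "turn": [0.0, 0.0, 0.0]}, {"slide": [-0.068, -0.003, 0.023], "turn": [0.0, 0.0, 0.0]}, {"slide": [-0.068, -0.003, 0.023], "turn": [0.0, 0.0, 0.0]}, {"slide": [-0.068, -0.003, 0.023], "turn": [0.0, 0.0, 0.0]}, {"slide": [-0.068, -0.003, 0.023], "turn": [0.0, 0.0, 0.0]}]
[{"slide": [-0.068, -0.003, 0.023], "turn": [0.0, 0.0, 0.0]}, {"slide": [-0.068, -0.003, 0.023], "turn": [0.0, 0.0, 0.0]}, {"slide": [-0.068, -0.003, 0.023], "turn": [0.0, 0.0, 0.0]}, {"slide": [-0.068, -0.003, 0.023], "turn": [0.0, 0.0, 0.0]}, {"slide": [-0.068, -0.003, 0.023], "turn": [0.0, 0.0, 0.0]}]
```

arm_command:
  motion:
    - {"slide":[0,-0.03,0],"turn":[0,0,0]}
    - {"slide":[0,-0.093,0],"turn":[0,0,0]}
    - {"slide":[0,-0.1,0],"turn":[0,0,0]}
    - {"slide":[0,-0.1,0],"turn":[0,0,0]}
    - {"slide":[0,-0.1,0],"turn":[0,0,0]}

```text
t: 15.27
tool_pos: [0.4872, 0.0299, 0.3902]
orientation: [2.332, 2.093, 0.011]
force: [-0.3, 0.2, 0.6]
opening: 0.025
```

arm_command:
  motion:
    - {"slide":[-0.068,-0.01,0.01],"turn":[0,0,0]}
    - {"slide":[-0.068,-0.01,0.01],"turn":[0,0,0]}
    - {"slide":[-0.068,-0.01,0.01],"turn":[0,0,0]}
    - {"slide":[-0.068,-0.01,0.01],"turn":[0,0,0]}
    - {"slide":[-0.068,-0.01,0.01],"turn":[0,0,0]}

```text
t: 15.68
tool_pos: [0.4539, -0.1042, 0.3708]
orientation: [2.331, 2.093, 0.012]
force: [-0.3, 0.2, -1.7]
opening: 0.0255
```

arm_command:
  motion:
    - {"slide":[-0.068,0,0.04],"turn":[0,0,0]}
    - {"slide":[-0.068,0,0.04],"turn":[0,0,0]}
    - {"slide":[-0.068,0,0.04],"turn":[0,0,0]}
    - {"slide":[-0.068,0,0.04],"turn":[0,0,0]}
    - {"slide":[-0.068,0,0.04],"turn":[0,0,0]}

```text
t: 16.1
tool_pos: [0.4403, -0.24, 0.2901]
orientation: [2.331, 2.092, 0.011]
force: [0.4, -0.4, -0.4]
opening: 0.0256
```

```bash
python3 - <<'E'
from mv import *
from h import *
snap(11)
for n in("scene","top"): cv2.imwrite(f"pics/{n}11.png",cam(n+"11")["pixels"])
s=robot.read_state();print(s["t"],s["tool_pos"],s["orientation"],s["force"],s["opening"])
a=plan([.43,-.24,.205],down(BYAW+np.pi/2))
E
```

```text
16.2 [ 0.43910597 -0.24107023  0.287753  ] [2.3375275  2.09155279 0.00758382] [-0.42516493  0.1838573  -0.89300065] 0.025795988812229775
need rows 2.0 n 5
[{"slide": [0.0, -0.005, 0.041], "turn": [0.003, 0.0, -0.004]}, {"slide": [0.0, -0.005, 0.041], "turn": [0.003, 0.0, -0.004]}, {"slide": [0.0, -0.005, 0.041], "turn": [0.003, 0.0, -0.004]}, {"slide": [0.0, -0.005, 0.041], "turn": [0.003, 0.0, -0.004]}, {"slide": [0.0, -0.005, 0.041], "turn": [0.003, 0.0, -0.004]}]
```

View pics/scene11.png

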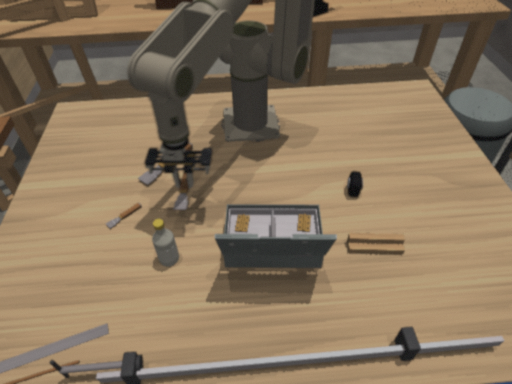

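View pics/top11.png

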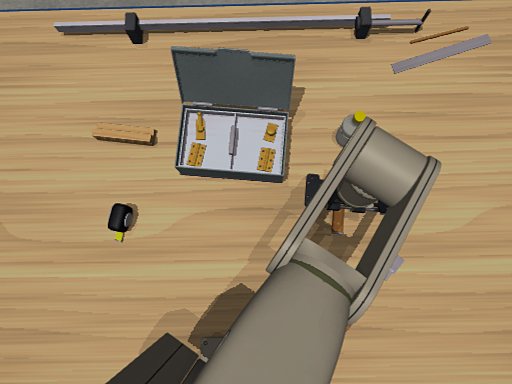

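The lid stays fully back and the tray is exposed. Now I'll lower the knife.

arm_command:
  motion:
    - {"slide":[0,-0.003,0.06],"turn":[0.003,0,0]}
    - {"slide":[0,-0.003,0.06],"turn":[0.003,0,0]}
    - {"slide":[0,-0.003,0.06],"turn":[0.003,0,0]}
    - {"slide":[0,-0.003,0.025],"turn":[0,0,0]}
    - {"slide":[0,-0.003,0.012],"turn":[0,0,0]}

```text
t: 16.62
tool_pos: [0.4347, -0.2371, 0.202]
orientation: [2.337, 2.098, 0.005]
force: [-0.1, 0.1, -0.5]
opening: 0.0256
```

arm_command:
  motion:
    - {"slide":[0,0,0.006],"turn":[0,0,0]}
    - {"slide":[0,0,0.005],"turn":[0,0,0]}
    - {"slide":[0,0,0.003],"turn":[0,0,0]}
    - {"slide":[0,0,0],"turn":[0,0,0]}
    - {"slide":[0,0,0],"turn":[0,0,0]}

```text
t: 17.03
tool_pos: [0.4359, -0.2382, 0.1989]
orientation: [2.334, 2.095, 0.006]
force: [-0.0, 0.3, -0.7]
opening: 0.0257
```

arm_command:
  motion:
    - {"slide":[0,0,0.004],"turn":[0,0,0]}
    - {"slide":[0,0,0.004],"turn":[0,0,0]}
    - {"slide":[0,0,0.004],"turn":[0,0,0]}
    - {"slide":[0,0,0.003],"turn":[0,0,0]}
    - {"slide":[0,0,0],"turn":[0,0,0]}

```text
t: 17.45
tool_pos: [0.4358, -0.2382, 0.1924]
orientation: [2.334, 2.095, 0.006]
force: [0.4, 0.3, 5.5]
opening: 0.0254
```

Contact at 5.5 N, at the same height as when I picked it up. Releasing.

arm_command:
  motion:
    - {"slide":[0,0,0],"turn":[0,0,0]}
    - {"slide":[0,0,0],"turn":[0,0,0]}
    - {"slide":[0,0,0],"turn":[0,0,0]}
    - {"slide":[0,0,0],"turn":[0,0,0]}
    - {"slide":[0,0,0],"turn":[0,0,0]}
  gripper: 60

```text
t: 17.87
tool_pos: [0.4353, -0.2379, 0.1917]
orientation: [2.335, 2.096, 0.006]
force: [0.7, 0.6, -0.8]
opening: 0.053
```

arm_command:
  motion:
    - {"slide":[0,0,0],"turn":[0,0,0]}
    - {"slide":[0,0,-0.02],"turn":[0,0,0]}
    - {"slide":[0,0,-0.08],"turn":[0,0,0]}
    - {"slide":[0,0,-0.1],"turn":[0,0,0]}
    - {"slide":[0,0,-0.1],"turn":[0,0,0]}

```text
t: 18.28
tool_pos: [0.434, -0.2374, 0.3128]
orientation: [2.337, 2.098, 0.005]
force: [0.5, -0.7, -0.4]
opening: 0.0557
```

arm_command:
  motion:
    - {"slide":[0,0,-0.1],"turn":[0,0,0]}
    - {"slide":[0.04,0,-0.09],"turn":[0,0,0]}
    - {"slide":[0.09,0.01,-0.02],"turn":[0,0,0]}
    - {"slide":[0.09,0.01,0],"turn":[0,0,0]}
    - {"slide":[0.09,0.01,0],"turn":[0,0,0]}

```text
t: 18.7
tool_pos: [0.4597, -0.1149, 0.3985]
orientation: [2.334, 2.092, 0.009]
force: [0.7, 0.7, -0.4]
opening: 0.0561
```

```bash
python3 - <<'E'
from h import *
snap(12)
c=cam("top12")["pixels"]; cv2.imwrite("pics/top12.png",c)
crop("top11",170,95,125,90,6,"m1")
crop("scene11",210,195,130,80,6,"m2")
E
```

```text
(no output)
```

View pics/top12.png

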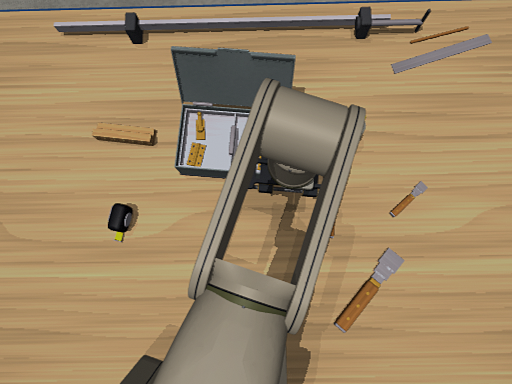

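View pics/m1.png

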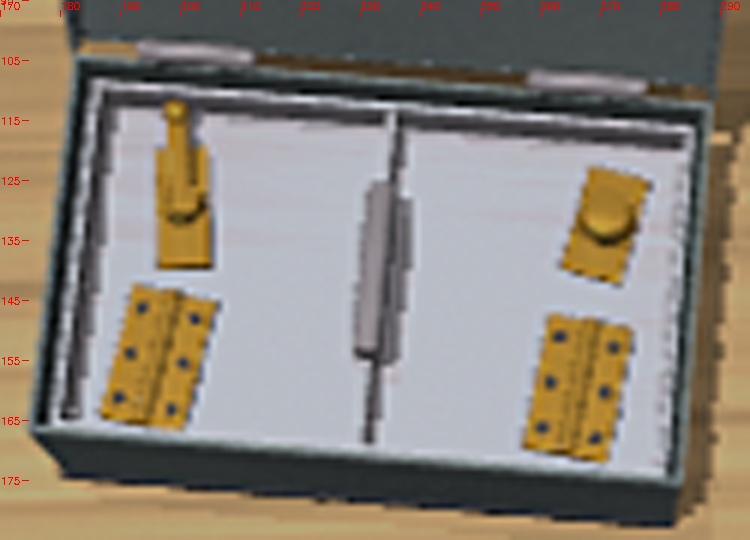

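View pics/m2.png

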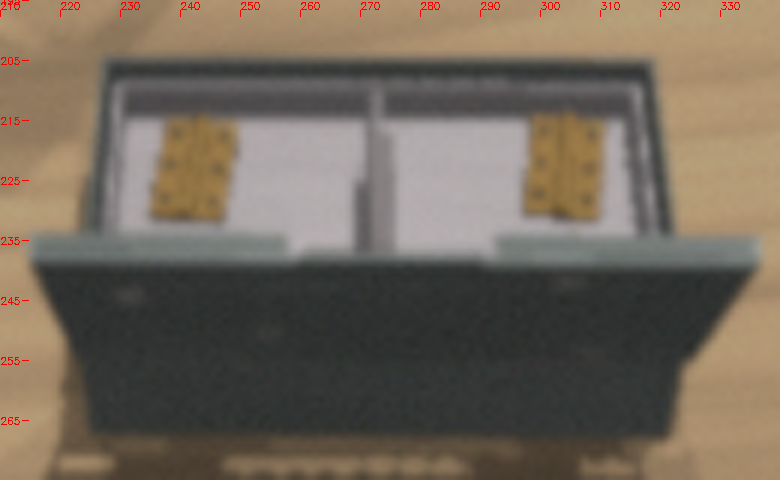

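```bash
python3 - <<'E'
from mv import *
from h import *
np.set_printoptions(precision=4,suppress=True)
t,s=cam("top11"),cam("scene11")
print("bar top centre",onz(t,232.4,140,.085),"pred box centre",box(0,0,.085),proj(t,box(0,0,.085)))
print("front end tri",tri(t,(231.1,154.3),s,(273.7,217)),"pred",box(-.038,0,.085),proj(t,box(-.038,0,.085)),proj(s,box(-.038,0,.085)))
yw=BYAW+np.pi/2
b=onz(t,232.4,140,.085)
st=robot.read_state();print(st["t"],st["tool_pos"])
a=plan([b[0],b[1],.33],down(yw))
E
```

```text
bar top centre [0.6062 0.0179 0.085 ] pred box centre [0.6093 0.0191 0.085 ] [231.9183 138.8348]
front end tri (array([0.5702, 0.0243, 0.0784]), np.float64(0.004784037964353107)) pred [0.5715 0.023  0.085 ] [230.4916 153.0691] [272.5253 216.0377]
18.8 [ 0.4601 -0.1119  0.3971]
need rows 5.0 n 5
[{"slide": [0.072, 0.066, 0.034], "turn": [0.003, -0.001, -0.001]}, {"slide": [0.072, 0.066, 0.034], "turn": [0.003, -0.001, -0.001]}, {"slide": [0.072, 0.066, 0.034], "turn": [0.003, -0.001, -0.001]}, {"slide": [0.072, 0.066, 0.034], "turn": [0.003, -0.001, -0.001]}, {"slide": [0.072, 0.066, 0.034], "turn": [0.003, -0.001, -0.001]}]
```

The measured bar position, (0.606, 0.018) from above and 78–85 mm high, agrees with the box centre. I'll move above it.

arm_command:
  motion:
    - {"slide":[0.072,0.066,0.02],"turn":[0.003,0,0]}
    - {"slide":[0.072,0.066,0.02],"turn":[0.003,0,0]}
    - {"slide":[0.072,0.066,0.03],"turn":[0.003,0,0]}
    - {"slide":[0.072,0.066,0.04],"turn":[0.003,0,0]}
    - {"slide":[0.072,0.066,0.04],"turn":[0.003,0,0]}

```text
t: 19.22
tool_pos: [0.607, 0.0132, 0.3369]
orientation: [-2.338, -2.098, 0.001]
force: [-0.6, -0.7, 1.0]
opening: 0.0554
```

```bash
python3 - <<'E'
from mv import *
from h import *
np.set_printoptions(precision=4,suppress=True)
snap(13)
for n in("scene","top"): cv2.imwrite(f"pics/{n}13.png",cam(n+"13")["pixels"])
st=robot.read_state();print(st["t"],st["tool_pos"],st["orientation"])
Q=R.from_rotvec(st["orientation"]); print(Q.as_matrix())
a=plan([.6075,.0185,.2475],down(BYAW+np.pi/2))
E
```

```text
19.3167 [0.6069 0.0153 0.3305] [-2.3283 -2.0966  0.0103]
[[ 0.1044  0.9945 -0.0105]
 [ 0.9945 -0.1044  0.0018]
 [ 0.0007 -0.0106 -0.9999]]
need rows 2.0 n 5
[{"slide": [0.002, 0.001, 0.042], "turn": [-0.004, 0.0, -0.001]}, {"slide": [0.002, 0.0, 0.042], "turn": [-0.004, 0.0, -0.001]}, {"slide": [0.002, 0.0, 0.042], "turn": [-0.004, 0.0, -0.001]}, {"slide": [0.002, 0.0, 0.042], "turn": [-0.004, 0.0, -0.001]}, {"slide": [0.002, 0.0, 0.042], "turn": [-0.004, 0.0, -0.001]}]
```

View pics/top13.png

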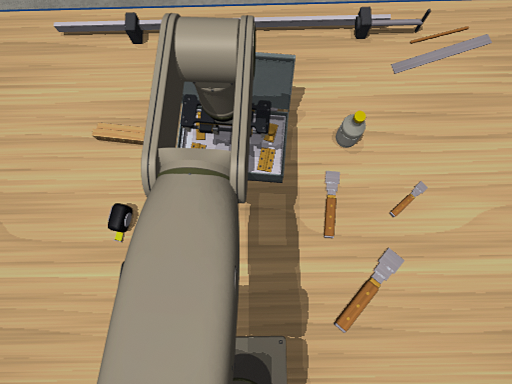

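View pics/scene13.png

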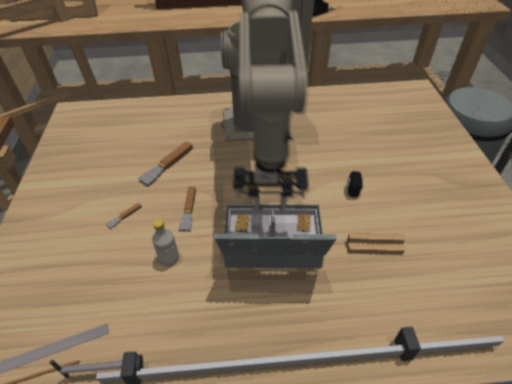

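The knife lies flat on the bench at top (331,205), clear of everything. Now down onto the bar.

arm_command:
  motion:
    - {"slide":[0.002,0,0.045],"turn":[0,0,0]}
    - {"slide":[0.002,0,0.045],"turn":[0,0,0]}
    - {"slide":[0.002,0,0.04],"turn":[0,0,0]}
    - {"slide":[0.002,0,0.02],"turn":[0,0,0]}
    - {"slide":[0,0,0],"turn":[0,0,0]}

```text
t: 19.73
tool_pos: [0.6048, 0.0149, 0.2749]
orientation: [-2.335, -2.095, 0.006]
force: [-0.1, -0.7, -0.5]
opening: 0.0554
```

arm_command:
  motion:
    - {"slide":[0,0,0],"turn":[0,0,0]}
    - {"slide":[0,0,0],"turn":[0,0,0]}
    - {"slide":[0,0,0],"turn":[0,0,0]}
    - {"slide":[0,0,0],"turn":[0,0,0]}
    - {"slide":[0,0,0],"turn":[0,0,0]}

```text
t: 20.15
tool_pos: [0.6062, 0.0155, 0.2777]
orientation: [-2.338, -2.098, 0.0]
force: [1.0, -0.1, -0.5]
opening: 0.0557
```

```bash
python3 - <<'E'
from mv import *
from h import *
np.set_printoptions(precision=4,suppress=True)
snap(14)
crop("top14",170,90,125,100,6,"n1")
crop("scene14",220,160,110,90,7,"n2")
st=robot.read_state();print(st["t"],st["tool_pos"],st["force"])
Q=R.from_rotvec(st["orientation"]); print(Q.as_matrix())
a=plan([.6075,.0185,.2475],down(BYAW+np.pi/2))
E
```

```text
20.25 [0.606  0.0156 0.2772] [-0.0689  0.2933  0.1983]
[[ 0.1075  0.9942 -0.0012]
 [ 0.9942 -0.1075  0.0001]
 [-0.     -0.0012 -1.    ]]
need rows 0.7 n 5
[{"slide": [0.002, 0.001, 0.015], "turn": [0.0, 0.0, -0.002]}, {"slide": [0.002, 0.001, 0.015], "turn": [0.0, 0.0, -0.002]}, {"slide": [0.002, 0.001, 0.015], "turn": [0.0, 0.0, -0.002]}, {"slide": [0.002, 0.001, 0.015], "turn": [0.0, 0.0, -0.002]}, {"slide": [0.002, 0.001, 0.015], "turn": [0.0, 0.0, -0.002]}]
```

View pics/n1.png

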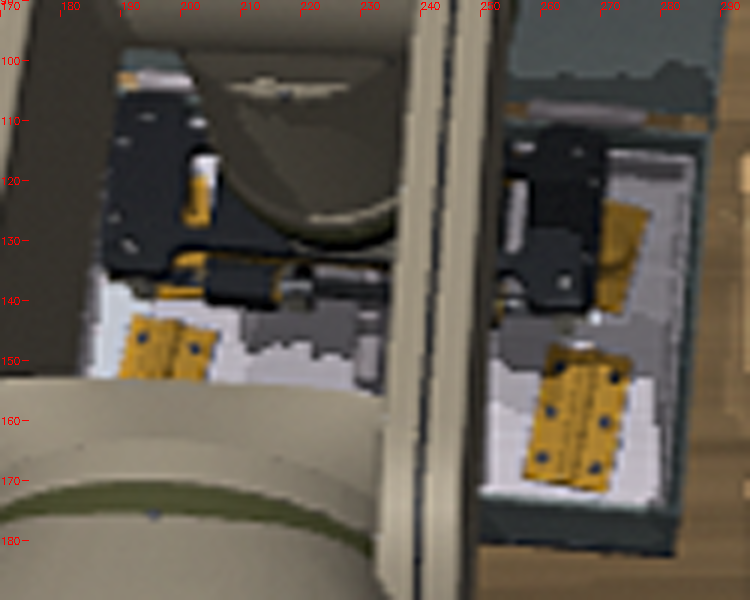

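View pics/n2.png

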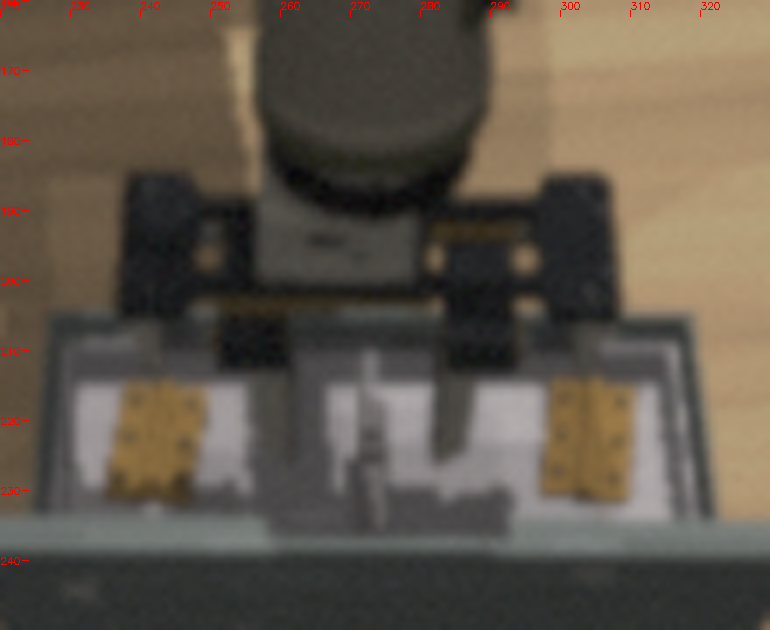

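The fingers straddle the bar: tips at scene u=259 and 284, bar at u=273, so I need about 3 mm in +y, as computed. Next: down, close, wait.

arm_command:
  motion:
    - {"slide":[0.004,0.001,0.015],"turn":[0,0,0]}
    - {"slide":[0.004,0.001,0.015],"turn":[0,0,0]}
    - {"slide":[0,0.001,0.015],"turn":[0,0,0]}
    - {"slide":[0,0.001,0.015],"turn":[0,0,0]}
    - {"slide":[0,0,0.014],"turn":[0,0,0]}

```text
t: 20.67
tool_pos: [0.6075, 0.0187, 0.2458]
orientation: [-2.336, -2.097, 0.003]
force: [0.2, -0.6, 0.2]
opening: 0.0557
```

arm_command:
  motion:
    - {"slide":[0,0,0],"turn":[0,0,0]}
    - {"slide":[0,0,0],"turn":[0,0,0]}
    - {"slide":[0,0,0],"turn":[0,0,0]}
    - {"slide":[0,0,0],"turn":[0,0,0]}
    - {"slide":[0,0,0],"turn":[0,0,0]}
  gripper: 0
  grip_force: 60

```text
t: 21.08
tool_pos: [0.608, 0.0186, 0.2476]
orientation: [-2.337, -2.098, 0.001]
force: [0.0, -0.2, 0.5]
opening: 0.0268
```

arm_command:
  motion:
    - {"slide":[0,0,0],"turn":[0,0,0]}
    - {"slide":[0,0,0],"turn":[0,0,0]}
    - {"slide":[0,0,0],"turn":[0,0,0]}
    - {"slide":[0,0,0],"turn":[0,0,0]}
    - {"slide":[0,0,0],"turn":[0,0,0]}

```text
t: 21.5
tool_pos: [0.6079, 0.0188, 0.2474]
orientation: [-2.337, -2.098, 0.001]
force: [-0.5, 2.0, 1.3]
opening: 0.0113
```

arm_command:
  motion:
    - {"slide":[0,0,0],"turn":[0,0,0]}
    - {"slide":[0,0,0],"turn":[0,0,0]}
    - {"slide":[0,0,0],"turn":[0,0,0]}
    - {"slide":[0,0,0],"turn":[0,0,0]}
    - {"slide":[0,0,0],"turn":[0,0,0]}

```text
t: 21.92
tool_pos: [0.6079, 0.0188, 0.2474]
orientation: [-2.337, -2.098, 0.001]
force: [-0.3, 3.3, 4.2]
opening: 0.0113
```

```bash
python3 - <<'E'
from mv import *
np.set_printoptions(precision=4,suppress=True)
st=robot.read_state();print(st["t"],st["tool_pos"],st["force"],st["wrist_torque"],st["opening"])
print(R.from_rotvec(st["orientation"]).as_matrix())
E
```

```text
21.9167 [0.6079 0.0188 0.2474] [-0.285   3.287   4.2072] [0.4721 0.0898 0.0373] 0.011318404360993978
[[ 0.1076  0.9942 -0.0015]
 [ 0.9942 -0.1076  0.0004]
 [ 0.0003 -0.0015 -1.    ]]
```

Gripped on the 12 mm bar (opening 11.3 mm). Lifting slowly, straight up.

arm_command:
  motion:
    - {"slide":[0,0,-0.004],"turn":[0,0,0]}
    - {"slide":[0,0,-0.006],"turn":[0,0,0]}
    - {"slide":[0,0,-0.008],"turn":[0,0,0]}
    - {"slide":[0,0,-0.01],"turn":[0,0,0]}
    - {"slide":[0,0,-0.01],"turn":[0,0,0]}

```text
t: 22.33
tool_pos: [0.6075, 0.0185, 0.262]
orientation: [-2.336, -2.097, 0.004]
force: [0.8, 0.1, -5.2]
opening: 0.0112
```

arm_command:
  motion:
    - {"slide":[0,0,-0.01],"turn":[0,0,0]}
    - {"slide":[0,0,-0.01],"turn":[0,0,0]}
    - {"slide":[0,0,-0.01],"turn":[0,0,0]}
    - {"slide":[0,0,-0.008],"turn":[0,0,0]}
    - {"slide":[0,0,-0.004],"turn":[0,0,0]}

```text
t: 22.75
tool_pos: [0.608, 0.0186, 0.28]
orientation: [-2.337, -2.098, 0.001]
force: [0.2, 0.0, -5.6]
opening: 0.0113
```

```bash
python3 - <<'E'
from mv import *
from h import *
np.set_printoptions(precision=4,suppress=True)
snap(15)
crop("top15",170,90,125,100,6,"o1")
crop("scene15",200,160,140,110,5,"o2")
st=robot.read_state();print(st["t"],st["tool_pos"],st["force"],st["wrist_torque"],st["opening"])
print(R.from_rotvec(st["orientation"]).as_matrix())
E
```

```text
22.85 [0.608  0.0186 0.2797] [ 0.0031 -0.2124 -4.6276] [ 0.0342 -0.0123  0.0199] 0.011585736838011776
[[ 0.1075  0.9942 -0.0011]
 [ 0.9942 -0.1075  0.0001]
 [ 0.     -0.0011 -1.    ]]
```

View pics/o1.png

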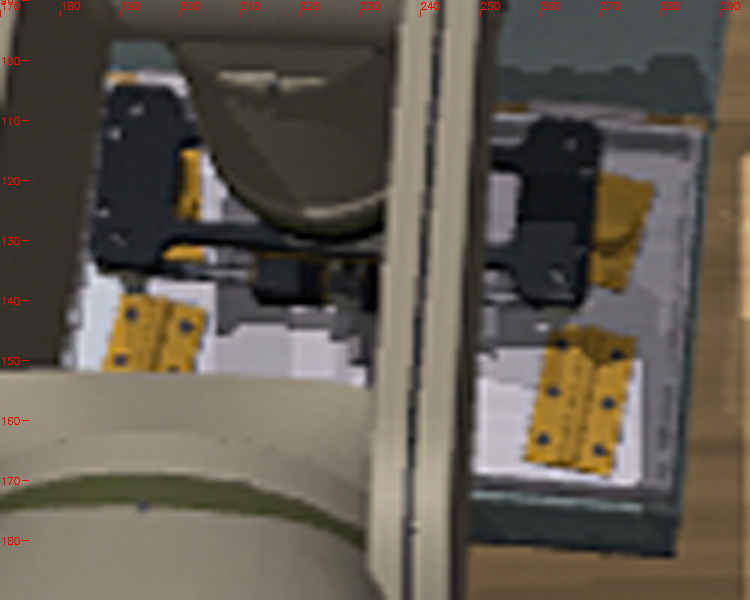

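View pics/o2.png

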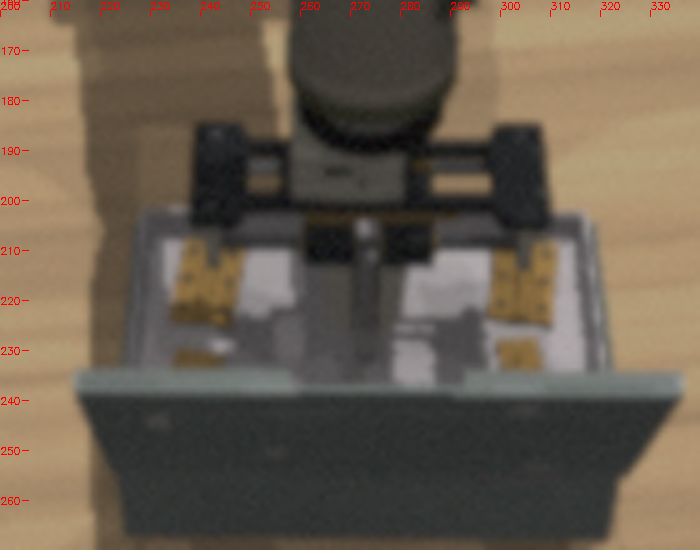

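The tray is rising freely (5.6 N) and the fittings are in place. I'll finish the lift.

arm_command:
  motion:
    - {"slide":[0,0,-0.01],"turn":[0,0,0]}
    - {"slide":[0,0,-0.016],"turn":[0,0,0]}
    - {"slide":[0,0,-0.02],"turn":[0,0,0]}
    - {"slide":[0,0,-0.022],"turn":[0,0,0]}
    - {"slide":[0,0,-0.022],"turn":[0,0,0]}

```text
t: 23.27
tool_pos: [0.608, 0.0186, 0.3164]
orientation: [-2.337, -2.098, 0.001]
force: [-0.5, 0.3, -6.1]
opening: 0.0114
```

arm_command:
  motion:
    - {"slide":[0,0,-0.022],"turn":[0,0,0]}
    - {"slide":[0,0,-0.022],"turn":[0,0,0]}
    - {"slide":[0,0,-0.022],"turn":[0,0,0]}
    - {"slide":[0,0,-0.018],"turn":[0,0,0]}
    - {"slide":[0,0,-0.012],"turn":[0,0,0]}

```text
t: 23.68
tool_pos: [0.6082, 0.0186, 0.355]
orientation: [-2.338, -2.098, 0.0]
force: [0.4, -0.4, -5.7]
opening: 0.0112
```

arm_command:
  motion:
    - {"slide":[0,0,-0.008],"turn":[0,0,0]}
    - {"slide":[0,0,-0.005],"turn":[0,0,0]}
    - {"slide":[0,0,0],"turn":[0,0,0]}
    - {"slide":[0,0,0],"turn":[0,0,0]}
    - {"slide":[0,0,0],"turn":[0,0,0]}

```text
t: 24.1
tool_pos: [0.6078, 0.0186, 0.358]
orientation: [-2.336, -2.097, 0.003]
force: [0.2, -0.7, -5.2]
opening: 0.0114
```

```bash
python3 - <<'E'
from mv import *
from h import *
np.set_printoptions(precision=4,suppress=True)
snap(16)
crop("top16",150,40,170,150,4,"p1")
crop("scene16",180,130,180,150,4,"p2")
st=robot.read_state();print(st["t"],st["tool_pos"],st["force"],st["wrist_torque"],st["opening"],st["dq"])
print(R.from_rotvec(st["orientation"]).as_matrix())
E
```

```text
24.2 [0.6078 0.0186 0.3581] [ 0.5    -1.1888 -4.91  ] [ 0.0077  0.025  -0.0185] 0.011575219770419077 [ 0.0008 -0.0009 -0.0027  0.0005  0.0022  0.0002]
[[ 0.1076  0.9942 -0.003 ]
 [ 0.9942 -0.1076  0.0003]
 [-0.0001 -0.003  -1.    ]]
```

View pics/p1.png

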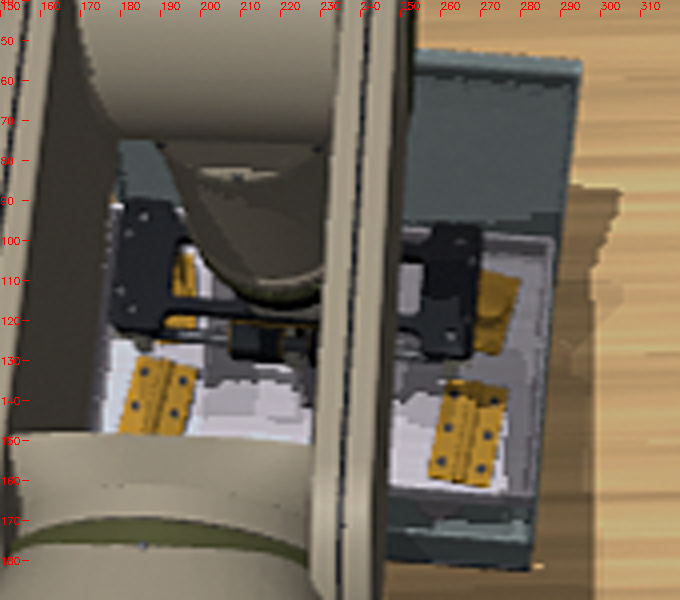

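View pics/p2.png

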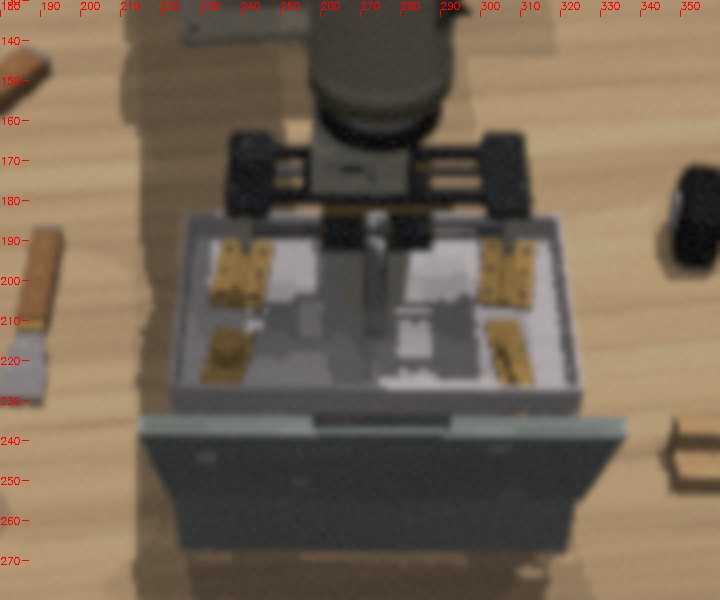

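arm_command:
  motion:
    - {"slide":[0,0,-0.004],"turn":[0,0,0]}
    - {"slide":[0,0,-0.007],"turn":[0,0,0]}
    - {"slide":[0,0,-0.007],"turn":[0,0,0]}
    - {"slide":[0,0,-0.005],"turn":[0,0,0]}
    - {"slide":[0,0,-0.001],"turn":[0,0,0]}

```text
t: 24.62
tool_pos: [0.6082, 0.0186, 0.3691]
orientation: [-2.337, -2.098, 0.001]
force: [0.7, 0.0, -5.6]
opening: 0.0114
```

arm_command:
  motion:
    - {"slide":[0,0,0],"turn":[0,0,0]}
    - {"slide":[0,0,0],"turn":[0,0,0]}
    - {"slide":[0,0,0],"turn":[0,0,0]}
    - {"slide":[0,0,0],"turn":[0,0,0]}
    - {"slide":[0,0,0],"turn":[0,0,0]}

```text
t: 25.03
tool_pos: [0.6079, 0.0186, 0.3681]
orientation: [-2.337, -2.097, 0.002]
force: [0.3, 0.4, -5.9]
opening: 0.0112
```

```bash
python3 - <<'E'
from mv import *
from h import *
np.set_printoptions(precision=4,suppress=True)
snap(17)
crop("scene17",215,170,120,70,6,"q2")
st=robot.read_state();print(st["t"],st["tool_pos"],st["force"],st["opening"],abs(st["dq"]).max())
print(R.from_rotvec(st["orientation"]).as_matrix()[:,2])
c=cam("scene17")
for z in(.185,.191,.197): print(z,[proj(c,box(x,y,z)) for x in(-.079,.079) for y in(.133,-.133)])
E
```

```text
25.1333 [0.608  0.0186 0.3682] [-0.3153  0.0465 -4.5602] 0.01121410812450693 0.0019113499798199235
[-0.0021  0.0002 -1.    ]
0.185 [array([319.9756, 182.2308]), array([226.0921, 182.3933]), array([326.276 , 226.2876]), array([222.0661, 226.1315])]
0.191 [array([320.2028, 180.7287]), array([225.9419, 180.9021]), array([326.5566, 224.8162]), array([221.8815, 224.6707])]
0.197 [array([320.4318, 179.2143]), array([225.7905, 179.399 ]), array([326.8397, 223.3316]), array([221.6953, 223.1968])]
```

View pics/q2.png

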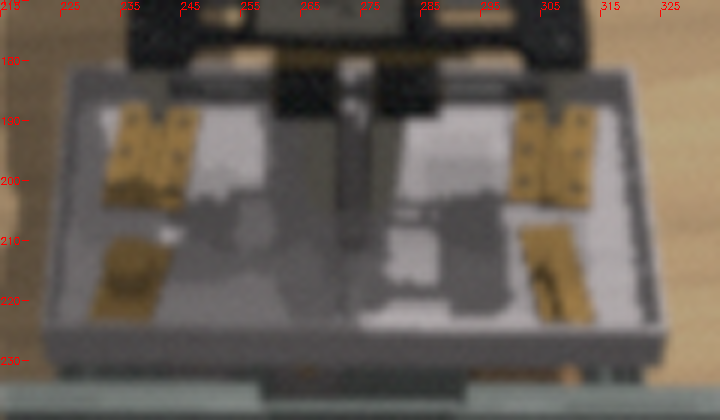

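The tray is level: the front rim is at v of about 181.7 at both ends and the back rim at about 224.5. That puts the rim at z of about 0.19 and the underside at about 0.165. All four fittings are in it, and the arm is still. Handing in.

```bash
python3 -c "
from plant import robot
print(robot.close_job())"
```

```text
the job is handed in; nothing more can be done
None
```

The job is done and handed in at 25.1 s. I levered the lid up with the middle-sized putty knife, swung it back to its stop and laid the knife flat on the free bench to the right. The tray is now held over the box.

**Last checks**
- **Tray:** it is held by its bar (opening 11 mm on the 12 mm bar). The underside is about 80 mm above the rim, estimated from the arm's lift; the picture agrees to within a few mm.
- **Level and load:** the tool is within 0.15° of vertical and the tray's edges look level. All four fittings are in the tray, and the arm was still.
- **Lid:** I pushed it until the stop resisted with about 23 N, and it stayed back in every later picture.
- **Bystanders:** I never went near the tape, glue or offcut, and they looked unmoved. I did not measure their positions again at the end.

**What went wrong or disagreed**
- **First grip on the knife:** it failed because I lifted before the fingers had closed. The knife had not moved, and the second try held.
- **Camera measurements:** the two views disagreed by up to about 5 mm at single points, such as the front end of the bar. I relied on the box fit, which matched within about 3 mm.

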